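Slide the capped steel sleeve into the check station

ROBOT

A 6-joint arm with a two-finger parallel gripper is mounted at the origin on the work surface. World frame = base frame: x ahead of the robot, y to its left, z up, the work surface at z = 0. Lengths are in mm, angles in rad, forces in N, time in s.
With the tool pointing down it reaches from about 325 to 900 mm from the base axis. Payload 3.5 kg.
Tool frame: the origin (TCP) lies midway between the tips of the shut fingers; the grasp point (between the pads) lies r.hold_point_z behind it (r.hold_point_z is the distance from the TCP to the grasp point, in mm); z points along the fingers, y is the direction in which the jaws open and shut (so a half turn about z gives the same grasp; the last joint's range is limited). The gripper opens to 85 mm and grips with 20 to 120 N. Pads are 22 mm wide; open, the fingers measure 114 mm over their backs; the gripper's body (76 mm by 85 mm) begins 54 mm behind the grasp point. The pads swing forward as they close: fully open they stand 13 mm farther back than shut.
Start: joints at [1.125, 0.276, -0.026, 1.268, 0, 1.467], TCP at [210.084, 588.631, 202.913] pointing down, gripper open.
Joint ranges: [-3.12, 3.12], [-0.85, 1.88], [-1.08, 1.24], [-1.95, 2.15], [-1.57, 1.53], [-3.14, 3.14]. Speed limits (rad/s): [2.57, 2.57, 3.14, 3.14, 3.14, 3.14].

INTERFACE

Orientations are given as a 3x3 rotation matrix whose columns are the frame's x, y, z axes.
In Python, from rig import r gives the robot as it stands. The module is installed in compiled form; this text tells all that it offers.
- The arm moves only by the tool move_arm, never from a script. Its argument "plan" is a list that holds one entry, the list of rows, each a list of 4 numbers: the shift along the tool's x, y, z in mm, then the turn about the tool's z in rad. A call has exactly 8 rows; each row is the pose to reach, as a shift and turn from the pose measured when the call began, along the tool's axes at that moment; what a row does not reach only later rows make up. A row lasts 1/10 s, in which the tool goes at most 50 mm and 8.59 degrees, less where a joint would pass 70% of its speed; a pose out of reach is approached as far as the arm can. A call with a gripper value outside its range is refused whole. "gripper" is the closure in counts, from 0 (fully open) to 255 (shut), set as the call begins (left out, the last holds). The fingers move at their own pace and stop on an object; "squeeze" is the grip in N (left out, the last holds). Time passes only in rows, so rows that repeat a pose let the fingers close, or fill a call up. It gives the time, the measured TCP pose, the force and the opening at its end, in the units of the state.
- r.get_obs(): the state, without advancing time (a new reading comes with each control period).
- r.capture(name): name is "scene" or "side" or "wrist"; returns a dict with "color" (384x512x3 uint8, red, green, blue), "K" (3x3 intrinsics, pixels), "rvec" (rotation vector, rad) and "tvec" (3), from world to camera coordinates, as OpenCV has them. Camera axes: x right, y down, z forward; pixel columns grow to the right and rows downward; lengths in mm; the calibration is good to about 2 mm. A picture is of the moment at which its call begins. There is no depth.
- r.hand_in(): hands the job in, once; it reports no verdict.
The state is a dict: "clock": time; "joints": joint angles; "dq": joint speeds; "effort": joint torques, N m; "tool_pos": TCP position; "tool_rot": TCP orientation; "force": force on the tool from outside, world axes, zero at the start; "wrist_torque": the same for the moment, N m; "grip_width": opening from 0.0 (shut) to 1.0 (fully open).
Only numpy, scipy, OpenCV 4.12 (cv2) and the standard library are available. Lean on these libraries where they do the work, as an engineer would, in place of code of your own. Each camera call takes 0.05 s, during which the arm holds its last target.

TASK

Without gripping or lifting it, gently push the tall steel sleeve with the orange cap low on its body so that it slides upright across the bench, until it is fully home against both faces of the V-shaped stop of the check station. Then press the station's green button right down and let it go, to log the part. Do not squeeze, ram or tip the sleeve, do not press the button before the sleeve is home, and leave the copper sleeve and everything else on the bench where it is.

Things in the scene. Friction and masses are not known exactly. Their poses are not given: they have to be found in the camera images.
- steel_sleeve: the part to push: a smooth grey metal tube standing on end with an orange plastic cap, 60 mm diameter, 210 mm tall (cap = top 25 mm), about 0.3 to 0.5 kg, centre of mass half-way up, slides on the bench. Origin at the centre of its underside, z up its axis. Pushed up to about 30 mm above the bench it slides, pushed high up it tips
- sleeve_foot (a point): centre of the underside of the steel sleeve (same point as its body origin)
- copper_sleeve: bystander: the same tube in copper with a black cap, 60 mm diameter, 210 mm tall, loose; origin at the centre of its underside
- station: check station, fixed to the bench; origin on the bench at the seat of its V stop, x axis pointing into the V (to the robot's left and away from it), z up. Yellow blocks up to 50 mm high stand behind the V, from station x = 47 mm on; behind them a mast 250 mm high at station (90, -60) mm with a black sensor 190 mm up. The button is on a grey pod at station (0, 130) mm
- seat (a point): point on the bench where the centre of the sleeve's underside lies when it rests against both faces of the V; axes as the station's. The V is two upright steel walls, 50 mm high, opening to the station's -x, each face 50 degrees from its x axis and reaching 34 mm outwards from where it touches a seated sleeve (mouth about 90 mm wide)
- log_button_top (a point): centre of the top face of the round green push button, 32 mm diameter, which is pressed straight down; its housing stands on the grey pod
- log_button (a joint): travel of the button: 0 up, 0.006 m fully pressed (5 N), springs back
- oil_bottle: bystander, loose: amber oil bottle, 60 mm diameter, 160 mm tall; origin at centre of underside
- mallet: bystander, loose: mallet with wooden handle lying on the bench; origin underneath it
- collar: bystander, loose: metal collar ring, 90 mm outside diameter, 25 mm high; origin at centre of underside
- mug: bystander, loose: blue mug, 80 mm diameter, 90 mm tall; origin at centre of underside
- brush: bystander, loose: brush lying on the bench; origin underneath it

How it is judged (in metres and radians):
On the way, in this order (a step that is already met when the one before it is completed fails the run):
1. the steel sleeve stands upright, home in the V stop (horizontal distance between sleeve_foot and seat below 0.005 m and angle between steel_sleeve's own z axis and vertical below 0.05 rad and height (world z) of sleeve_foot below 0.004 m), for 0.2 s.
2. the green button is pressed right down with the sleeve home (value of joint log_button above 0.0045 m and horizontal distance between sleeve_foot and seat below 0.008 m), for 0.05 s.
At the end, for the whole second after the job is handed in: The steel sleeve stands still and upright (within 3 degrees) with the centre of its underside within 5 mm of the seat of the V stop, the button has been pressed and is up again, and nothing else was moved (copper sleeve under 15 mm, other things under 30 mm) (all of step 1 and linear speed of steel_sleeve below 0.02 m/s and value of joint log_button below 0.002 m and distance of copper_sleeve from where it was at the start of the episode below 0.015 m and distance of each of oil_bottle, mallet, collar, mug, brush from where it was at the start of the episode below 0.03 m); the robot touches nothing.
It fails at once if the steel sleeve rocks or tips by more than 11 degrees (angle between steel_sleeve's own z axis and vertical above 0.2 rad).
It fails at once if the steel sleeve is lifted (height (world z) of sleeve_foot above 0.012 m).
It fails at once if the steel sleeve is squeezed or rammed (over 35 N) (contact force between the fingers and steel_sleeve above 35 N).
It fails at once if the button is pressed while the sleeve is not home (value of joint log_button above 0.003 m and horizontal distance between sleeve_foot and seat above 0.01 m).
It fails at once if the copper sleeve is moved over 15 mm or tipped, or another thing on the bench is moved over 30 mm (distance of copper_sleeve from where it was at the start of the episode above 0.015 m or angle between copper_sleeve's own z axis and vertical above 0.2 rad or distance of any of oil_bottle, mallet, collar, mug, brush from where it was at the start of the episode above 0.03 m).
It also fails if it takes over 54 s, if anything falls off the work surface, if the arm or the gripper's body presses on something with over 40 N, if the wrist force passes 120 N, or if a joint passes its speed limit or range.

## Working session

There is one attempt and no reset: what is moved stays moved. The work goes in short steps, Python scripts to look and compute and a tool call to move; the robot and the scene stay as the last step left them, time stands still between calls to the robot, and variables do not carry over. Pictures are saved under pics/ and viewed, and the job is handed in when it is done.

Besides the shell and the picture viewer there is one more tool, called after "Request:" by a JSON object that holds its "method" and its "body", one argument or row to a line. move_arm: Moves the arm, as the interface text tells. Its arguments: {"type":"object","properties":{"plan":{"type":"array"},"gripper":{"type":"number"},"squeeze":{"type":"number"}},"required":["plan"]}

```bash
mkdir -p pics; ls
cat > h.py <<'E'
import numpy as np, cv2, json
from rig import r
def cap(n,fn):
    c=r.capture(n); cv2.imwrite('pics/'+fn,cv2.cvtColor(c['color'],cv2.COLOR_RGB2BGR))
    np.savez('pics/'+fn+'.npz',**c); return c
def ld(fn): return dict(np.load('pics/'+fn+'.npz'))
def proj(c,P): return cv2.projectPoints(np.array(P,float).reshape(-1,3),c['rvec'],c['tvec'],c['K'],None)[0].reshape(-1,2)
def ray(c,uv):
    R=cv2.Rodrigues(c['rvec'])[0]; C=-R.T@c['tvec'].ravel()
    return C,R.T@np.linalg.inv(c['K'])@np.array([uv[0],uv[1],1.])
def atz(c,uv,z):
    C,d=ray(c,uv); return C+d*(z-C[2])/d[2]
def tri(l):
    A=np.zeros((3,3));b=np.zeros(3)
    for c,uv in l:
        C,d=ray(c,uv); d/=np.linalg.norm(d); M=np.eye(3)-np.outer(d,d);A+=M;b+=M@C
    X=np.linalg.solve(A,b); return X,[proj(c,X)[0]-np.array(uv) for c,uv in l]
E
python3 - <<'E'
from h import *
np.set_printoptions(precision=3,suppress=True)
for n in ['scene','side','wrist']:
    c=cap(n,n+'0.png'); C,_=ray(c,(0,0)); print(n,C)
print(r.get_obs(), r.hold_point_z)
E
```

```text
pics
scene [1197.297  427.149  549.242]
side [ 380.748 -931.476 1122.087]
wrist [133.245 615.441 373.739]
{'clock': 0.15, 'joints': array([ 1.125,  0.277, -0.028,  1.268, -0.   ,  1.467]), 'dq': array([-0.   , -0.001,  0.005,  0.001, -0.002,  0.001]), 'effort': array([  0.001, -44.606,  29.564,   0.011,  -0.   ,  -0.   ]), 'tool_pos': array([209.801, 588.035, 202.002]), 'tool_rot': array([[-0.942,  0.336, -0.001],
       [ 0.336,  0.942, -0.002],
       [ 0.   , -0.002, -1.   ]]), 'force': array([ 0.543,  0.038, -1.032]), 'wrist_torque': array([ 0.048,  0.036, -0.048]), 'grip_width': 1.0040194051417453} 18.700000000000003
```

View pics/scene0.png

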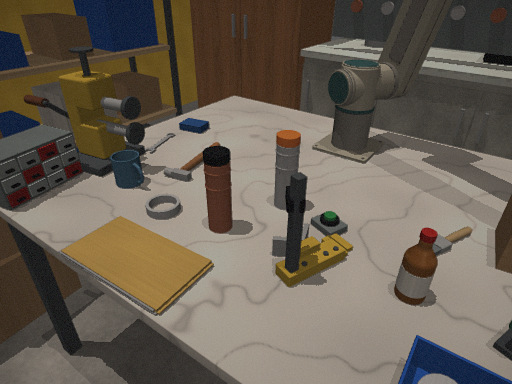

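View pics/side0.png

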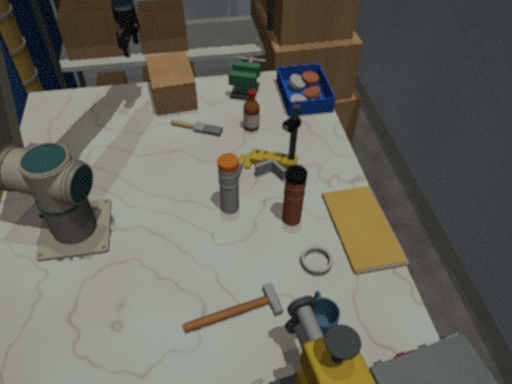

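View pics/wrist0.png

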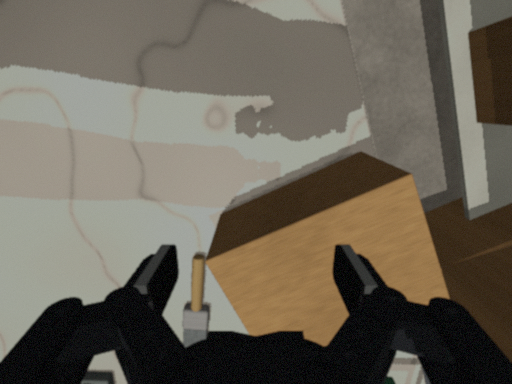

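Run:
```python
from h import *
s=cv2.imread('pics/scene0.png'); d=cv2.imread('pics/side0.png')
cv2.imwrite('pics/sc_z.png',cv2.resize(s[120:290,190:370],None,fx=4,fy=4,interpolation=cv2.INTER_CUBIC)[:600,:800][:,:])
cv2.imwrite('pics/sd_z.png',cv2.resize(d[95:245,200:340],None,fx=4,fy=4,interpolation=cv2.INTER_CUBIC))
```

```text
(no output)
```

View pics/sc_z.png

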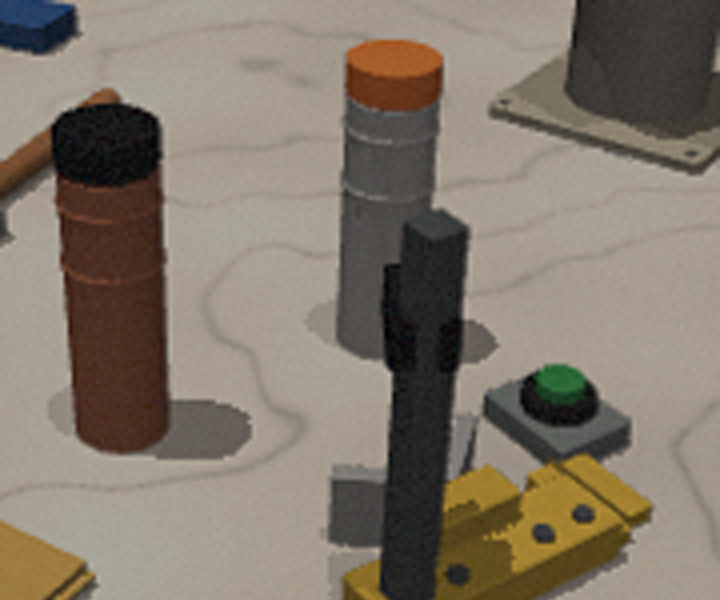

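View pics/sd_z.png

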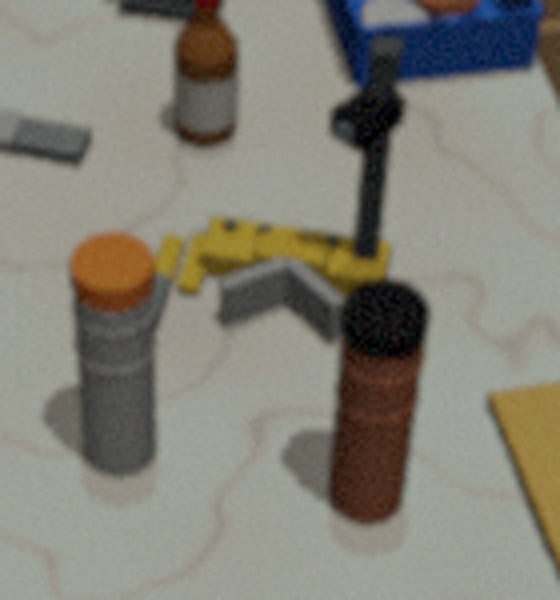

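Run:
```python
from h import *
np.set_printoptions(precision=1,suppress=True)
s=ld('scene0.png'); d=ld('side0.png')
S=lambda u,v:(s,((u+.5)/4-.5+190,(v+.5)/4-.5+120))
D=lambda u,v:(d,((u+.5)/4-.5+200,(v+.5)/4-.5+95))
def p(n,*l): print(n,*tri(l))
p('captop',S(395,62),D(113,263))
p('coptop',S(107,130),D(385,312))
print('sleeve foot scene', atz(*S(378,340),0),'side',atz(*D(120,452),0))
print('cop foot scene', atz(*S(123,430),0),'side',atz(*D(366,498),0))
# V
print('V apex top z50 side',atz(*D(287,262),50),'L end',atz(*D(218,287),50),'R end',atz(*D(337,303),50))
print('V L end scene (copper-side)',atz(*S(332,470),50), atz(*S(332,540),0),'R end',atz(*S(472,418),50))
print('button scene', [atz(*S(560,380),z) for z in (30,40,50,60)], 'pod')
print('mast top',tri([S(437,220),D(386,42)]))
```

```text
captop [476.5  12.7 204.5] [array([ 0.1, -0. ]), array([0. , 0.1])]
coptop [657.9 -65.7 204.2] [array([ 0.2, -0.1]), array([0.1, 0.1])]
sleeve foot scene [482.5  15.8   0. ] side [475.1   8.3   0. ]
cop foot scene [665.  -60.2   0. ] side [658.4 -68.5   0. ]
V apex top z50 side [636.5 150.2  50. ] L end [574.4 130.1  50. ] R end [667.7  96.4  50. ]
V L end scene (copper-side) [673.  101.1  50. ] [673.2 103.2   0. ] R end [584.7 141.   50. ]
button scene [array([491.8, 155.5,  30. ]), array([505.4, 160.7,  40. ]), array([519. , 165.9,  50. ]), array([532.6, 171.2,  60. ])] pod
mast top (array([711.2, 174.1, 249.9]), [array([ 0.4, -0.2]), array([0.2, 0.2])])
```

```bash
cat >> h.py <<'E'
seat=np.array([624.5,116.,0]); th=np.radians(68.4)
def st(x,y,z=0): return seat+np.array([x*np.cos(th)-y*np.sin(th),x*np.sin(th)+y*np.cos(th),z])
def tool(p,R,tgt,yaw=None):
    "rows shift in tool axes for world target, and turn so that tool y points at world yaw (deg)"
    s=R.T@(np.array(tgt)-p); t=None
    if yaw is not None:
        cur=np.degrees(np.arctan2(R[1,1],R[0,1])); t=np.radians(-((yaw-cur+180)%360-180))
    return s,t
E
python3 - <<'E'
from h import *
np.set_printoptions(precision=1,suppress=True)
c=ld('wrist0.png'); Rc=cv2.Rodrigues(c['rvec'])[0]; C=-Rc.T@c['tvec'].ravel()
Rt=np.array([[-.942,.336,0],[.336,.942,0],[0,0,-1]]); p0=np.array([209.8,588,202])
Ct=Rt.T@(C-p0); Dt=Rt.T@Rc.T; print(Ct,Dt,c['K'])
Rcur=Rt
for pos,yaw in [((400,200,230),70),((420,120,250),70),((400,200,230),30),((500,300,280),70),((350,0,220),40),((450,250,280),-20),((450,250,280),160)]:
    a=np.radians(yaw); y=np.array([np.cos(a),np.sin(a),0]); z=np.array([0,0,-1.]); x=np.cross(y,z); R=np.stack([x,y,z],1)
    cc=dict(K=c['K'],rvec=cv2.Rodrigues((R@Dt).T)[0]); cw=R@Ct+np.array(pos); cc['tvec']=-(R@Dt).T@cw
    print(pos,yaw,'cam',cw); print(proj(cc,[seat,st(0,130,45),[477,12,0],[477,12,210],st(90,-60,250)]).tolist())
E
```

```text
[  81.3    0.1 -171.7] [[-0.  -1.  -0.3]
 [ 1.   0.  -0. ]
 [ 0.  -0.3  0.9]] [[269.9   0.  255.2]
 [  0.  269.9 193.1]
 [  0.    0.    1. ]]
(400, 200, 230) 70 cam [323.6 227.9 401.7]
[[254.6415309798188, 293.6572726325837], [256.8460133182474, 240.59306782243172], [165.71851953309613, 242.02713568166516], [93.86102163066184, 351.56527367311026], [343.87192875868914, 517.584143772362]]
(420, 120, 250) 70 cam [343.6 147.9 421.7]
[[292.59778197066316, 264.95612954866857], [302.6292500440298, 206.53272206414388], [207.1840257138257, 211.81909115659957], [168.99639483912637, 295.84520023272745], [411.26979055165134, 461.8538639476338]]
(400, 200, 230) 30 cam [359.4 270.5 401.7]
[[344.436016620313, 267.29948066074854], [305.43503921334025, 224.16524462636167], [240.15345445188083, 275.2803089078517], [228.4635139978177, 401.3042254508339], [569.5103445864547, 431.05485608730953]]
(500, 300, 280) 70 cam [423.6 327.9 451.7]
[[187.03340193232927, 249.65617367500548], [175.91441286165713, 191.64096174338974], [99.04884418946693, 198.25649676320006], [-12.836291900958372, 265.16385915644776], [216.98954126974368, 418.4699051285911]]
(350, 0, 220) 40 cam [297.8  62.4 391.7]
[[437.16395862701836, 217.45026099018804], [429.94508656732626, 149.11052808311533], [323.3682265669177, 208.4072567251717], [384.3515038347744, 302.56617861429385], [815.1698193044666, 372.41958769757025]]
(450, 250, 280) -20 cam [477.9 326.4 451.7]
[[375.18994223569985, 192.69929128389828], [305.86171100330984, 199.26777532919704], [311.1548741639115, 265.61571838249984], [345.352265368085, 365.583619028563], [606.7591320074739, 184.70487075705006]]
(450, 250, 280) 160 cam [422.1 173.6 451.7]
[[125.59938174648116, 114.325082814284], [201.02004627437893, 117.9604810002254], [181.67767960899926, 6.929316062021201], [102.96497427153199, -96.2895970890084], [-71.2143856816545, 235.2728183641009]]
```

Run:
```python
from h import *
np.set_printoptions(precision=3,suppress=True)
o=r.get_obs(); print(tool(o['tool_pos'],o['tool_rot'],[460,260,265],70))
```

```text
(array([-345.884, -224.971,  -62.667]), np.float64(0.00629681117763099))
```

Request:
{"method": "move_arm", "body": {
  "plan": [
    [[-20,-13,-30,0],[-60,-40,-60,0],[-102,-67,-62,0],[-144,-94,-62,0],[-186,-121,-62,0],[-228,-148,-62,0],[-260,-170,-62,0],[-275,-180,-62,0]]
  ],
  "gripper": 0
}}

```text
clock: 0.95
tool_pos: [409.9, 323.1, 264.0]
tool_rot: [[-0.941, 0.34, -0.001], [0.34, 0.941, -0.003], [-0.0, -0.003, -1.0]]
force: [-0.7, 0.3, 0.7]
grip_width: 1.003
```

Run:
```python
from h import *
np.set_printoptions(precision=3,suppress=True)
for n in ['wrist','scene','side']: cap(n,n+'1.png')
o=r.get_obs(); print(o['tool_pos'],o['clock'],o['force'])
```

```text
[408.658 325.287 263.965] 1.1 [-0.01  -1.164  1.195]
```

View pics/wrist1.png

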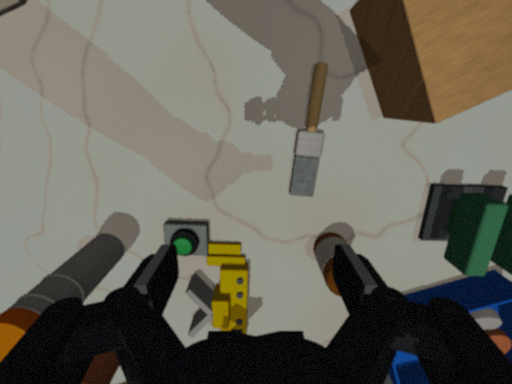

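View pics/scene1.png

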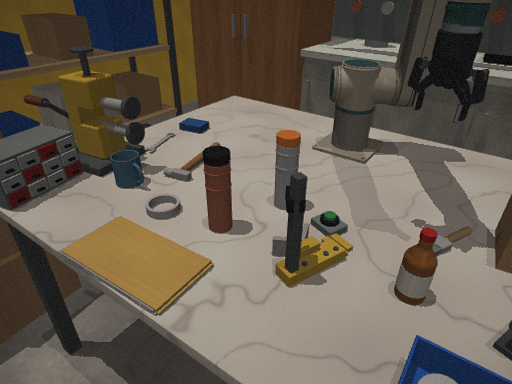

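View pics/side1.png

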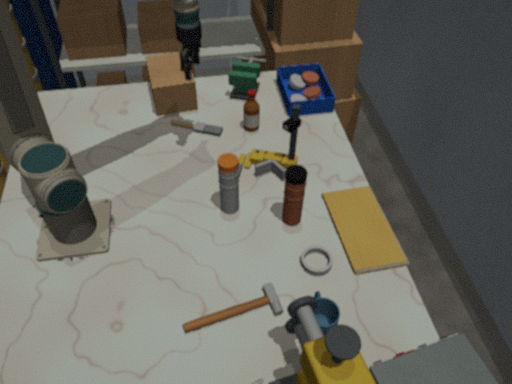

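Run:
```python
from h import *
s=cv2.imread('pics/scene1.png'); 
cv2.imwrite('pics/g1.png',cv2.resize(s[0:125,390:500],None,fx=5,fy=5,interpolation=cv2.INTER_CUBIC)[:600])
c=ld('scene1.png'); p=np.array([408.7,325.3,264]);y=np.array([.34,.941,0])
for h in (13,40,60,80,100):
    print(h,[((q-[390,0])*5).round() for q in proj(c,[p+57*y+[0,0,h],p-57*y+[0,0,h]])])
```

```text
13 [array([351., 685.]), array([104., 600.])]
40 [array([373., 621.]), array([119., 540.])]
60 [array([389., 572.]), array([130., 495.])]
80 [array([406., 521.]), array([142., 448.])]
100 [array([424., 468.]), array([154., 400.])]
```

View pics/g1.png

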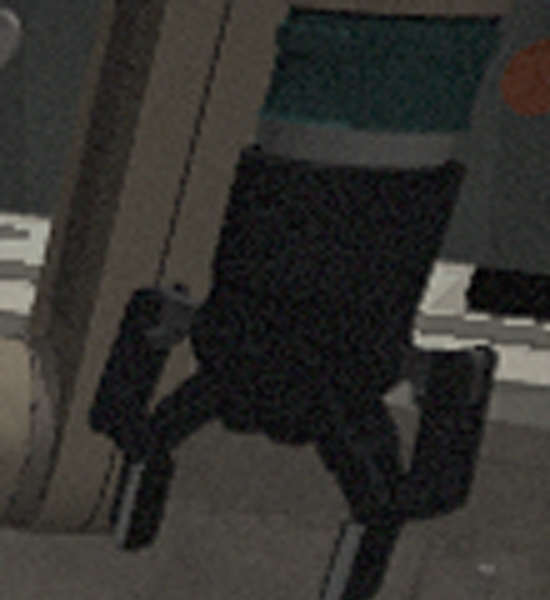

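Run:
```python
from h import *
s=cv2.imread('pics/scene1.png').astype(float)
s=np.clip((s/255)**.5*255,0,255).astype(np.uint8)
g=cv2.resize(s[40:140,390:500],None,fx=6,fy=6,interpolation=cv2.INTER_CUBIC)[:600]
c=ld('scene1.png'); p=np.array([408.7,325.3,264]);y=np.array([.34,.941,0])
for h in (0,13,40,60,80,100):
  for w,col in ((-57,(0,0,255)),(57,(0,0,255)),(0,(255,0,0)),(42.5,(0,255,0)),(-42.5,(0,255,0))):
    q=((proj(c,[p+w*y+[0,0,h]])[0]-[390,40]+.5)*6).astype(int); cv2.circle(g,tuple(int(i) for i in q),4,col,-1)
cv2.imwrite('pics/g1b.png',g)
s=cv2.imread('pics/side1.png').astype(float)
s=np.clip((s/255)**.5*255,0,255).astype(np.uint8)
cv2.imwrite('pics/g1c.png',cv2.resize(s[0:90,150:230],None,fx=6,fy=6,interpolation=cv2.INTER_CUBIC))
```

```text
(no output)
```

View pics/g1b.png

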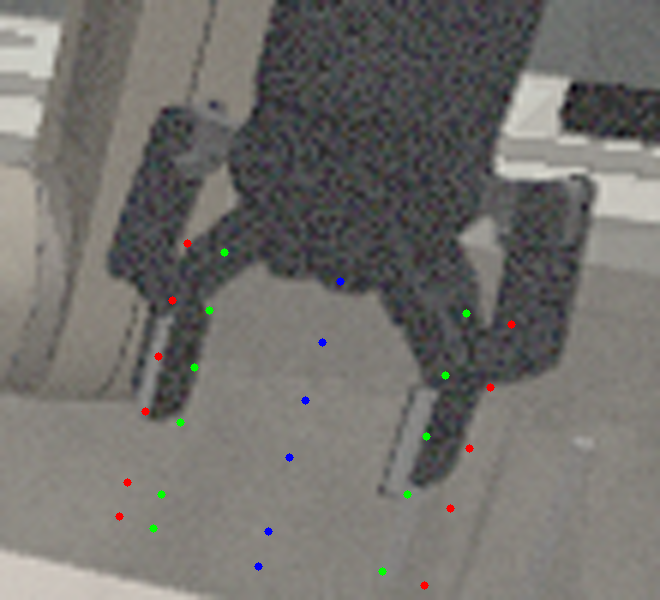

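Run:
```python
from h import *
g=cv2.imread('pics/g1c.png')
c=ld('side1.png'); p=np.array([408.7,325.3,264]);y=np.array([.34,.941,0])
for h in (0,13,40,60,80,100):
  for w,col in ((-57,(0,0,255)),(57,(0,0,255)),(0,(255,0,0))):
    q=((proj(c,[p+w*y+[0,0,h]])[0]-[150,0]+.5)*6).astype(int); cv2.circle(g,tuple(int(i) for i in q),4,col,-1)
cv2.imwrite('pics/g1d.png',g)
```

```text
(no output)
```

View pics/g1d.png

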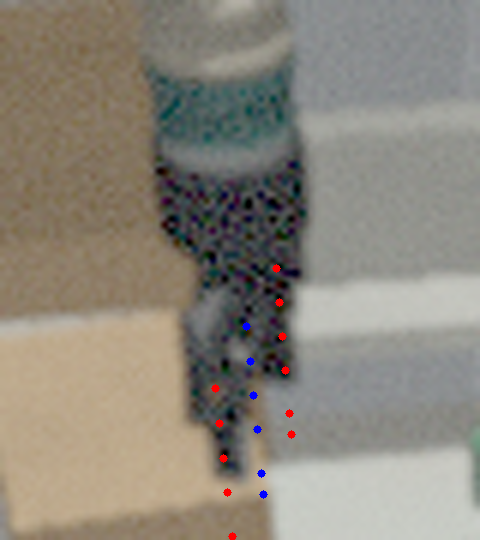

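Run:
```python
from h import *
np.set_printoptions(precision=1,suppress=True)
s=ld('scene1.png');d=ld('side1.png')
print(tri([(s,(461.2,120.3)),(d,(197,62.5))]),tri([(s,(417,109.2)),(d,(187.8,78.7))]))
c=ld('scene1.png');print(proj(c,[[0,0,0],[0,0,150]]), proj(ld('side1.png'),[[0,0,0]]))
w=ld('wrist1.png'); print(proj(w,[[408.7+.34*k,325.3+.94*k,264+h] for h in (0,13,31,50) for k in (-50,50)]))
print(r.get_obs()['tool_pos'])
```

```text
(array([426.4, 369.8, 307.6]), [array([-1. ,  0.9]), array([-0.3, -0.7])]) (array([392.2, 280.5, 305.6]), [array([ 0.8, -0.7]), array([0.3, 0.6])])
[[348.2 145.7]
 [354.4 106.8]] [[ 75.9 228.5]]
[[186.4 224.2]
 [329.8 224.5]
 [181.5 232.7]
 [335.  232.9]
 [173.4 246.5]
 [343.5 246.8]
 [162.8 264.7]
 [354.7 265.1]]
[408.7 325.3 264. ]
```

Request:
{"method": "move_arm", "body": {
  "plan": [
    [[-8,-25,0,0],[-22,-65,0,0],[-36,-107,0,0],[-50,-149,0,0],[-64,-191,0,0],[-76,-228,0,0],[-83,-248,0,0],[-85,-252,0,0]]
  ],
  "gripper": 255,
  "squeeze": 20
}}

```text
clock: 1.9
tool_pos: [403.0, 58.8, 264.4]
tool_rot: [[-0.94, 0.34, -0.002], [0.34, 0.94, -0.001], [0.001, -0.002, -1.0]]
force: [-0.8, -0.1, 0.3]
grip_width: -0.002
```

```bash
cat > ov.py <<'E'
from h import *
import sys
def ov(tag):
  o=r.get_obs(); p=o['tool_pos'];R=o['tool_rot']; print(p.round(1),R[:,1].round(3),o['clock'],o['force'].round(1),o['grip_width'])
  for n in ['wrist','scene','side']:
    c=cap(n,n+tag+'.png'); im=cv2.cvtColor(c['color'],cv2.COLOR_RGB2BGR)
    q0=proj(c,[p+[0,0,60]])[0]; f=6
    u0=int(np.clip(q0[0]-55,0,402)); v0=int(np.clip(q0[1]-55,0,294))
    if n=='wrist': continue
    im=np.clip((im[v0:v0+90,u0:u0+110]/255.)**.5*255,0,255).astype(np.uint8)
    g=cv2.resize(im,None,fx=f,fy=f,interpolation=cv2.INTER_CUBIC)
    for h in (0,20,40,60,80,100):
      for w,col in ((-57,(0,0,255)),(57,(0,0,255)),(0,(255,0,0))):
        q=((proj(c,[p+w*R[:,1]-h*R[:,2]])[0]-[u0,v0]+.5)*f).astype(int); cv2.circle(g,tuple(int(i) for i in q),3,col,-1)
    cv2.imwrite(f'pics/{n}{tag}z.png',g); print(n,u0,v0)
ov(sys.argv[1])
E
python3 ov.py 2
```

```text
[403.   58.8 264.4] [ 0.34   0.94  -0.002] 1.9 [-0.8 -0.1  0.3] -0.002448489319684234
scene 268 28
side 142 64
```

View pics/scene2z.png

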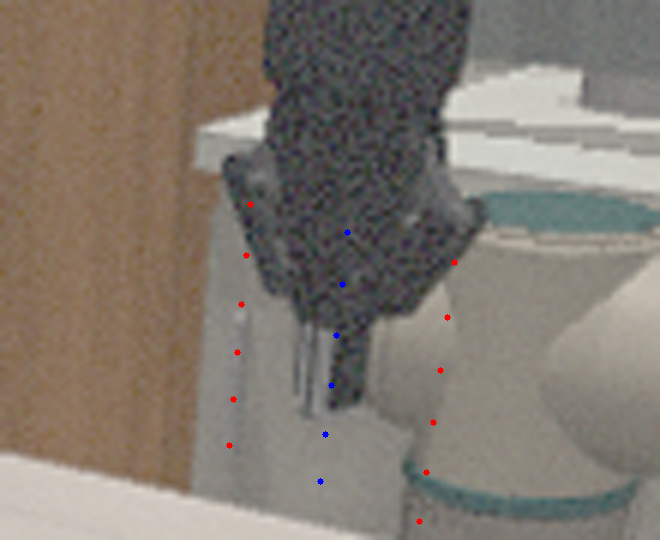

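View pics/side2z.png

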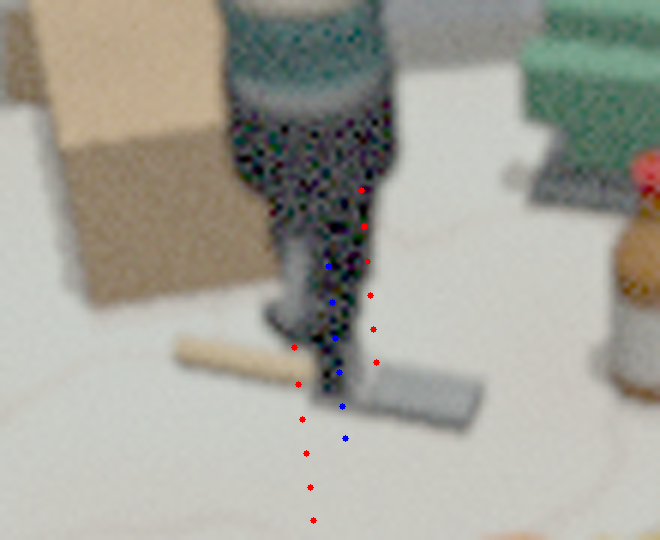

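View pics/wrist2.png

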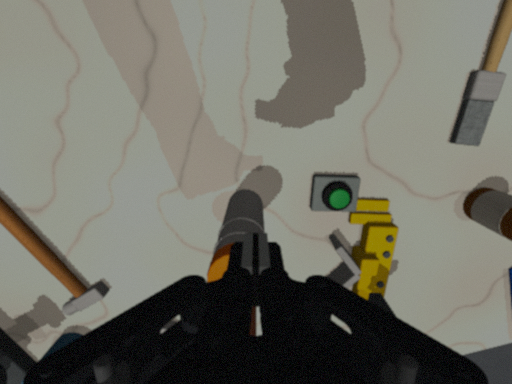

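Run:
```python
from h import *
for t,(v0,v1,u0,u1) in {'wrist1':(200,350,60,270),'wrist2':(160,300,200,410)}.items():
    im=cv2.imread(f'pics/{t}.png'); cv2.imwrite(f'pics/{t}z.png',cv2.resize(im[v0:v1,u0:u1],None,fx=3.8,fy=3.8,interpolation=cv2.INTER_CUBIC))
```

```text
(no output)
```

View pics/wrist1z.png

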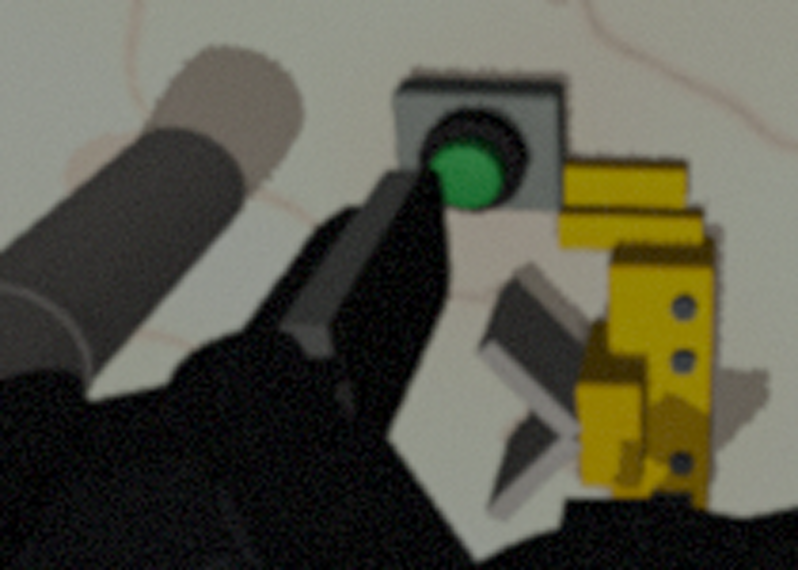

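View pics/wrist2z.png

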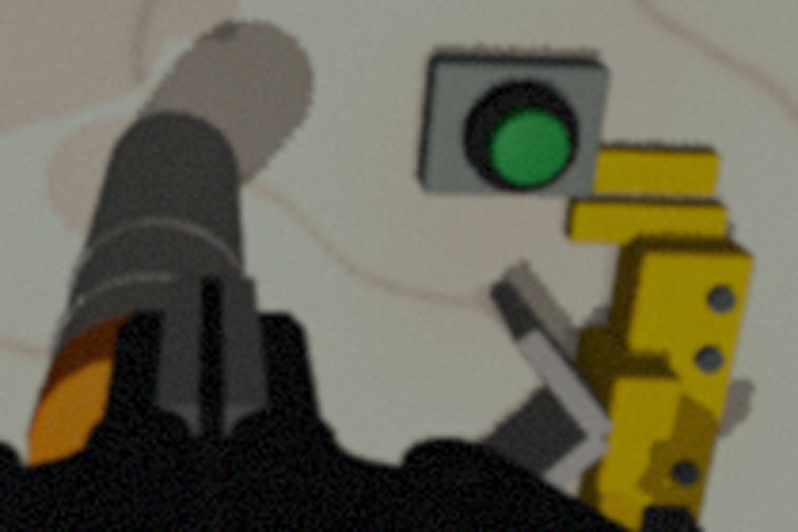

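Run:
```python
from h import *
np.set_printoptions(precision=1,suppress=True)
s=ld('scene0.png'); d=ld('side0.png'); w1=ld('wrist1.png'); w2=ld('wrist2.png')
S=lambda u,v:(s,((u+.5)/4-.5+190,(v+.5)/4-.5+120))
D=lambda u,v:(d,((u+.5)/4-.5+200,(v+.5)/4-.5+95))
A=lambda u,v:(w1,((u+.5)/3.8-.5+60,(v+.5)/3.8-.5+200))
B=lambda u,v:(w2,((u+.5)/3.8-.5+200,(v+.5)/3.8-.5+160))
def p(n,*l): print(n,*tri(l))
p('button ww',A(466,175),B(530,147)); p('button wws',A(466,175),B(530,147),S(560,376)); p('btn ws',B(530,147),S(560,376))
p('+y end',A(485,346),B(522,338)); p('+y end',B(522,338),D(218,285))
p('apex',A(558,437),B(585,437)); p('apex s',A(558,437),B(585,437),D(287,264))
p('hole1',A(683,307),B(721,298));p('hole2',A(683,360),B(708,359));p('hole3',A(681,462),B(684,472))
print('+y z50',atz(*A(485,346),50),atz(*B(522,338),50),'apex',atz(*A(558,437),50),atz(*B(585,437),50),'-y',atz(*A(488,512),50))
print(st(1.1,45.3),st(39.2,0),st(1.1,-45.3),st(0,130))
# sleeve foot arcs
print('foot',[atz(*A(a,b),0) for a,b in [(185,128),(235,165)]],[atz(*B(a,b),0) for a,b in [(178,112),(122,150),(238,155)]])
```

```text
button ww [500.7 161.   40.1] [array([0., 0.]), array([-0., -0.])]
button wws [501.1 160.2  39.8] [array([-0.3,  0.2]), array([-0.5,  0.3]), array([0.6, 0.2])]
btn ws [501.1 159.9  40.1] [array([-0.6,  0.5]), array([0.5, 0.1])]
+y end [581.4 135.1  45.7] [array([0. , 0.1]), array([-0. , -0.1])]
+y end [576.3 133.6  50.6] [array([-0.9, -0.9]), array([ 0.4, -0.4])]
apex [636.5 148.3  49.4] [array([-0., -0.]), array([0., 0.])]
apex s [636.2 148.3  49.6] [array([-0.1, -0.1]), array([ 0., -0.]), array([ 0., -0.])]
hole1 [600.4 223.4  32.9] [array([-0., -0.]), array([0., 0.])]
hole2 [629.1 212.4  31.6] [array([0. , 0.1]), array([-0. , -0.1])]
hole3 [684.8 190.   31.7] [array([-0., -0.]), array([0., 0.])]
+y z50 [578.4 137.5  50. ] [578.8 134.5  50. ] apex [636.1 148.6  50. ] [635.9 148.2  50. ] -y [665.7  99.5  50. ]
[582.8 133.7   0. ] [638.9 152.4   0. ] [667.  100.3   0. ] [503.6 163.9   0. ]
foot [array([450.1,  27.4,   0. ]), array([475.4,  40.1,   0. ])] [array([449.1,  25.3,   0. ]), array([457.3,  -4.8,   0. ]), array([477.3,  43.7,   0. ])]
```

Request:
{"method": "move_arm", "body": {
  "plan": [
    [[0,-20,0,0.1],[0,-50,0,0.24],[0,-85,0,0.38],[0,-110,20,0.52],[0,-117,60,0.66],[0,-117,100,0.712],[0,-117,140,0.712],[0,-117,150,0.712]]
  ],
  "gripper": 0
}}

```text
clock: 2.85
tool_pos: [359.8, -47.3, 110.6]
tool_rot: [[-0.494, 0.869, -0.01], [0.869, 0.494, 0.002], [0.007, -0.007, -1.0]]
force: [-1.0, 1.0, -0.7]
grip_width: 0.999
```

```bash
sed -i 's/^seat=.*/seat=np.array([622.,112.5,0]); th=np.radians(68.4)/' h.py; python3 ov.py 3
```

```text
[359.8 -47.3 110.6] [ 0.869  0.494 -0.007] 2.85 [-1.   1.  -0.7] 0.9987007017087716
scene 235 73
side 134 133
```

View pics/scene3z.png

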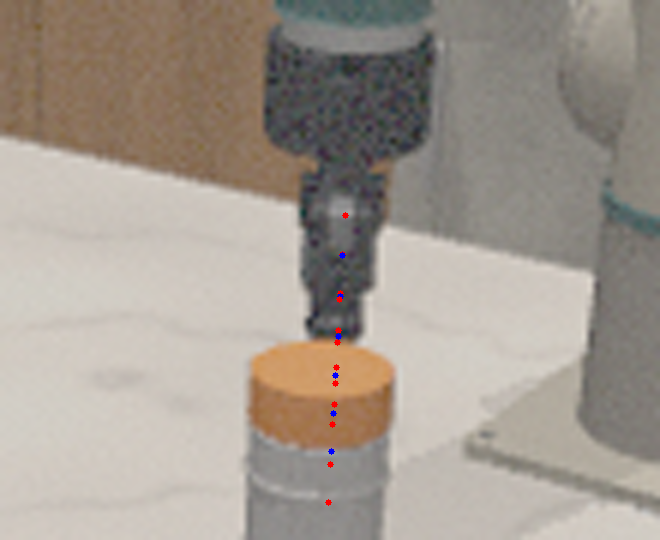

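View pics/side3z.png

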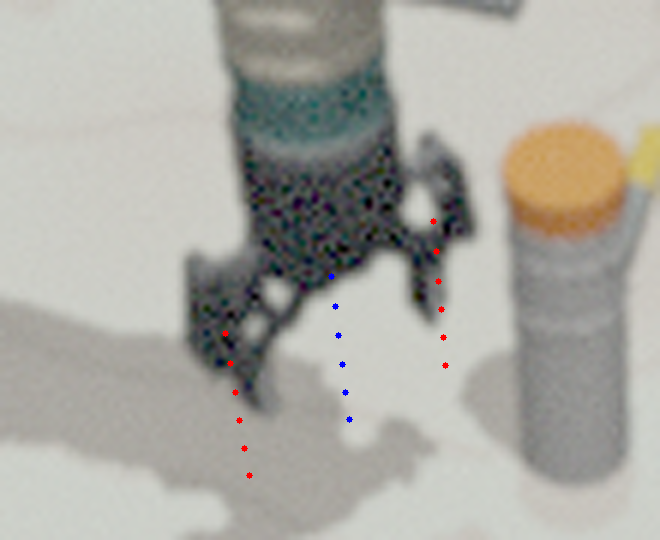

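Request:
{"method": "move_arm", "body": {
  "plan": [
    [[0,0,20,0],[0,0,45,0],[0,0,70,0],[0,0,85,0],[0,0,95,0],[0,0,102,0],[0,0,106,0],[0,0,106,0]]
  ]
}}

```text
clock: 3.8
tool_pos: [364.4, -49.2, 9.3]
tool_rot: [[-0.494, 0.87, -0.001], [0.87, 0.494, -0.001], [0.0, -0.001, -1.0]]
force: [0.8, -0.8, 0.8]
grip_width: 1.0
```

```bash
python3 ov.py 4
```

```text
[364.4 -49.2   9.3] [ 0.87   0.494 -0.001] 3.8 [ 0.8 -0.8  0.8] 1.0001633882707208
scene 232 105
side 139 156
```

View pics/side4z.png

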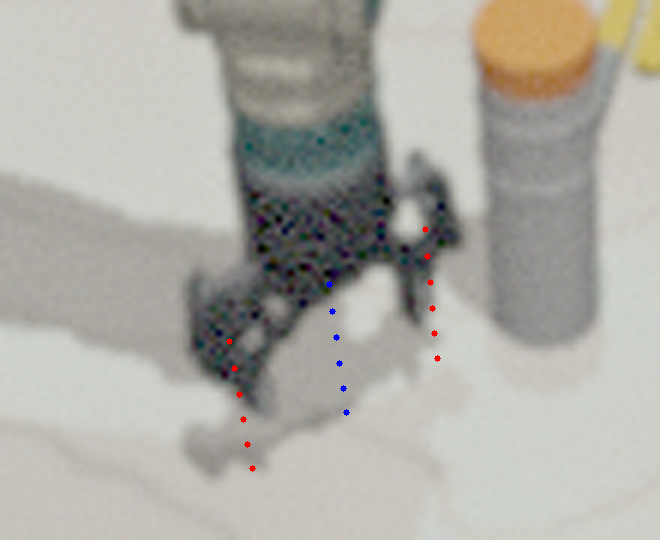

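View pics/wrist4.png

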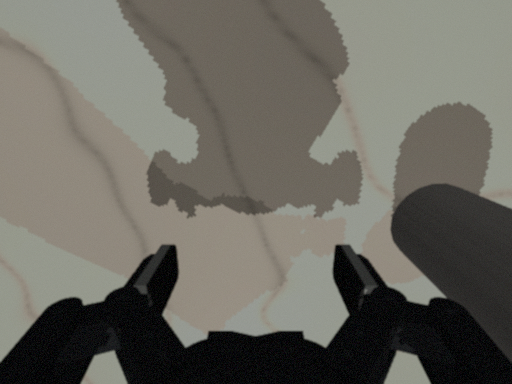

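Request:
{"method": "move_arm", "body": {
  "plan": [
    [[0,0,2,0],[0,0,5,0],[0,0,8,0],[0,0,11,0],[0,0,13,0],[0,0,15,0],[0,0,16,0],[0,0,16,0]]
  ]
}}

```text
clock: 4.75
tool_pos: [364.3, -49.3, -6.6]
tool_rot: [[-0.494, 0.87, -0.001], [0.87, 0.494, -0.001], [0.0, -0.001, -1.0]]
force: [-1.0, -0.0, -0.2]
grip_width: 1.002
```

Request:
{"method": "move_arm", "body": {
  "plan": [
    [[0,0,2,0],[0,0,4,0],[0,0,5,0],[0,0,6,0],[0,0,7,0],[0,0,8,0],[0,0,9,0],[0,0,9,0]]
  ]
}}

```text
clock: 5.55
tool_pos: [364.2, -49.2, -15.7]
tool_rot: [[-0.494, 0.87, -0.001], [0.87, 0.494, -0.001], [0.0, -0.001, -1.0]]
force: [-0.7, 0.7, 0.4]
grip_width: 0.999
```

```bash
python3 ov.py 5
```

```text
[364.2 -49.2 -15.7] [ 0.87   0.494 -0.001] 5.55 [-0.7  0.7  0.4] 0.9988977737873206
scene 232 113
side 140 162
```

View pics/side5z.png

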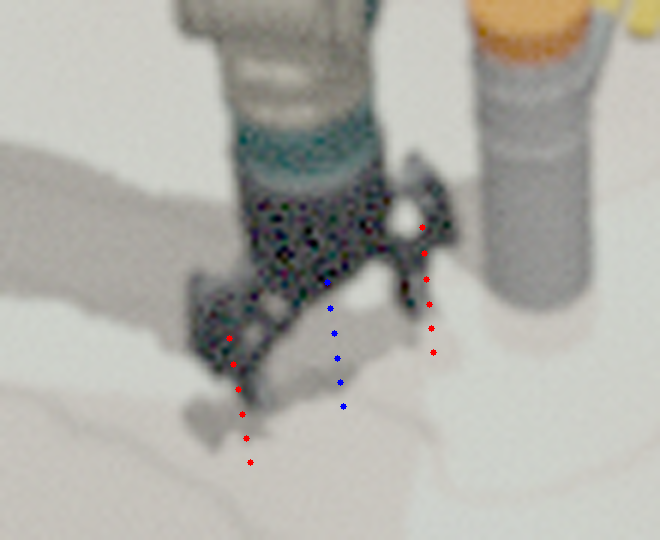

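View pics/wrist5.png

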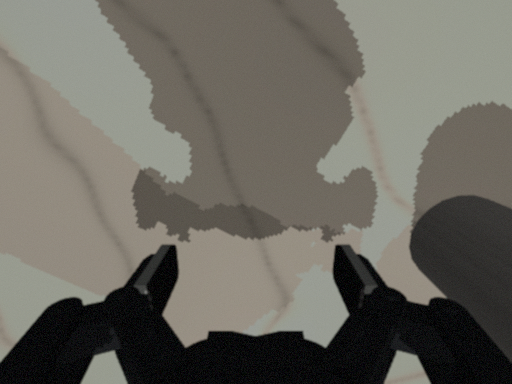

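Request:
{"method": "move_arm", "body": {
  "plan": [
    [[0,0,1,0],[0,0,3,0],[0,0,4,0],[0,0,5,0],[0,0,6,0],[0,0,7,0],[0,0,8,0],[0,0,8,0]]
  ]
}}

```text
clock: 6.5
tool_pos: [364.2, -49.2, -23.7]
tool_rot: [[-0.494, 0.87, -0.001], [0.87, 0.494, -0.001], [0.0, -0.002, -1.0]]
force: [0.2, 0.2, 0.0]
grip_width: 1.001
```

```bash
python3 ov.py 6
```

```text
[364.2 -49.2 -23.7] [ 0.87   0.494 -0.002] 6.5 [0.2 0.2 0. ] 1.0013378565514661
scene 232 115
side 140 163
```

View pics/side6z.png

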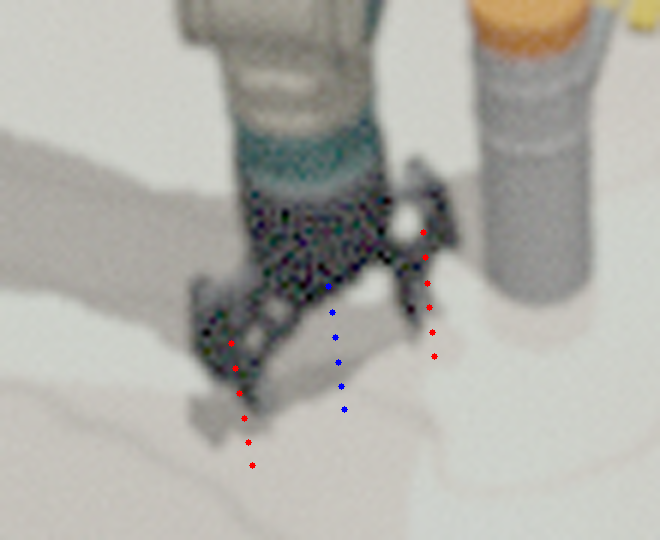

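View pics/wrist6.png

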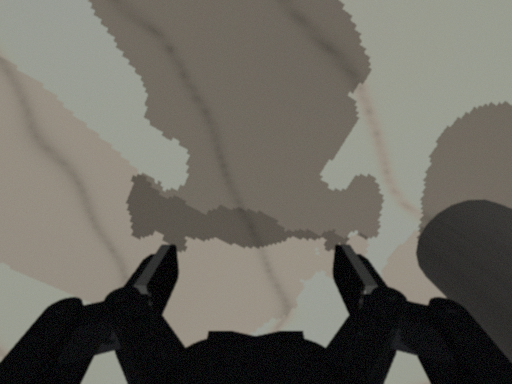

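Request:
{"method": "move_arm", "body": {
  "plan": [
    [[0,0,1,0],[0,0,2,0],[0,0,3,0],[0,0,4,0],[0,0,5,0],[0,0,6,0],[0,0,6,0],[0,0,6,0]]
  ]
}}

```text
clock: 7.45
tool_pos: [364.3, -49.3, -29.6]
tool_rot: [[-0.494, 0.87, -0.001], [0.87, 0.494, -0.001], [0.0, -0.001, -1.0]]
force: [0.2, -0.4, 0.4]
grip_width: 1.0
```

```bash
python3 ov.py 7
```

```text
[364.3 -49.3 -29.6] [ 0.87   0.494 -0.001] 7.45 [ 0.2 -0.4  0.4] 0.9998266013607015
scene 231 117
side 140 164
```

View pics/wrist7.png

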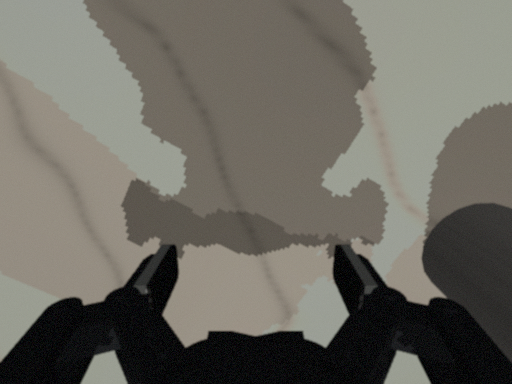

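View pics/side7z.png

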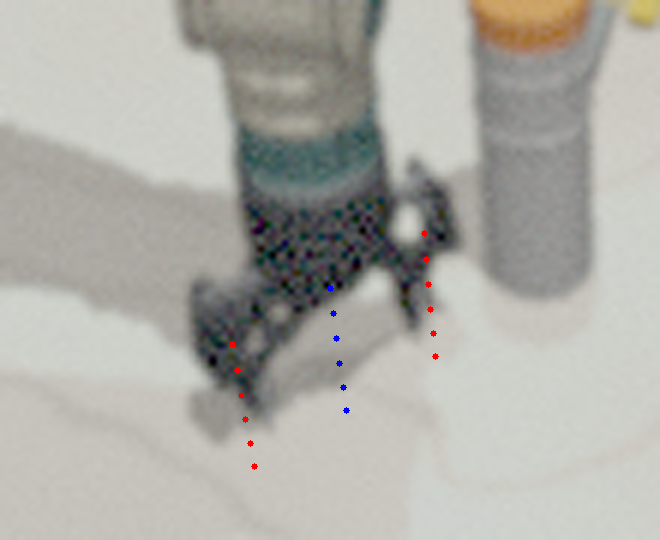

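Request:
{"method": "move_arm", "body": {
  "plan": [
    [[0,0,1,0],[0,0,2,0],[0,0,3,0],[0,0,4,0],[0,0,5,0],[0,0,5,0],[0,0,5,0],[0,0,5,0]]
  ]
}}

```text
clock: 8.4
tool_pos: [364.4, -49.3, -34.5]
tool_rot: [[-0.494, 0.87, -0.001], [0.87, 0.494, -0.001], [-0.0, -0.001, -1.0]]
force: [-0.3, -0.1, -0.4]
grip_width: 1.001
```

```bash
python3 ov.py 8
```

```text
[364.4 -49.3 -34.5] [ 0.87   0.494 -0.001] 8.4 [-0.3 -0.1 -0.4] 1.0005497156507723
scene 231 118
side 140 166
```

View pics/wrist8.png

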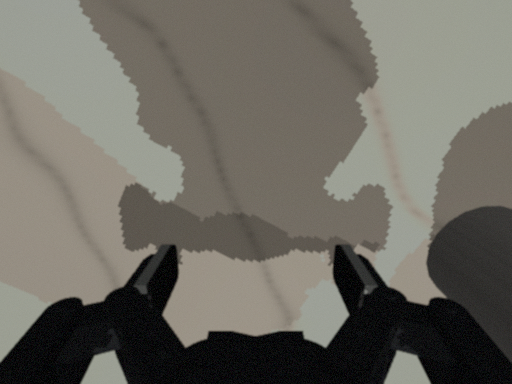

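View pics/side8z.png

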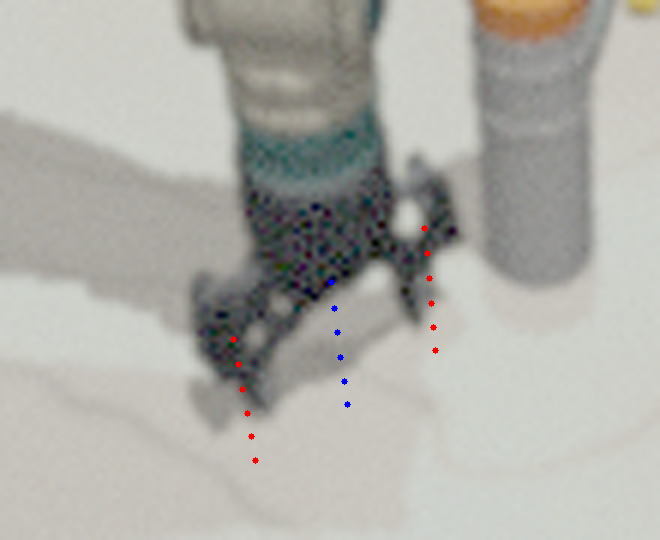

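Request:
{"method": "move_arm", "body": {
  "plan": [
    [[0,2,1,0],[0,5,2,0],[0,9,3,0],[0,12,3,0],[0,15,3,0],[0,18,3,0],[0,21,3,0],[0,24,3,0]]
  ]
}}

```text
clock: 9.35
tool_pos: [385.4, -37.4, -37.5]
tool_rot: [[-0.494, 0.87, -0.001], [0.87, 0.494, -0.001], [-0.0, -0.001, -1.0]]
force: [-2.6, -3.1, 2.0]
grip_width: 1.0
```

Request:
{"method": "move_arm", "body": {
  "plan": [
    [[0,2,0,0],[0,4,0,0],[0,6,0,0],[0,8,0,0],[0,10,0,0],[0,12,0,0],[0,14,0,0],[0,15,0,0]]
  ]
}}

```text
clock: 10.15
tool_pos: [398.7, -29.9, -37.6]
tool_rot: [[-0.494, 0.87, -0.001], [0.87, 0.494, -0.001], [-0.0, -0.001, -1.0]]
force: [-2.9, -1.6, 1.2]
grip_width: 1.002
```

```bash
python3 ov.py 9
```

```text
[398.7 -29.9 -37.6] [ 0.87   0.494 -0.001] 10.15 [-2.9 -1.6  1.2] 1.0015990967916346
scene 231 125
side 151 160
```

View pics/side9z.png

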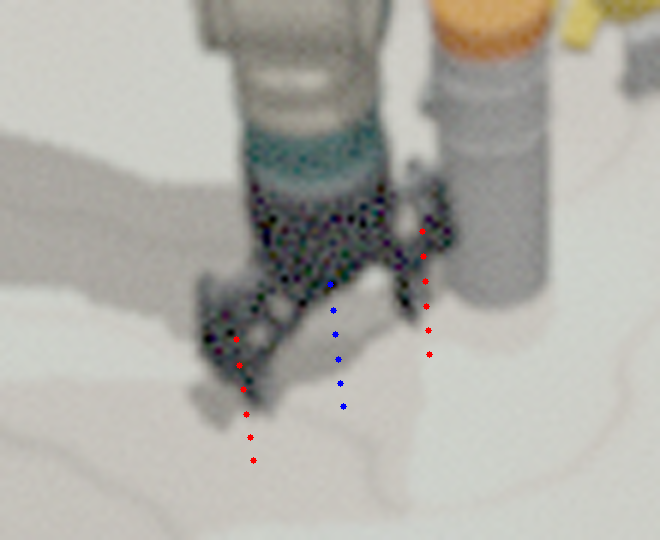

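View pics/scene9.png

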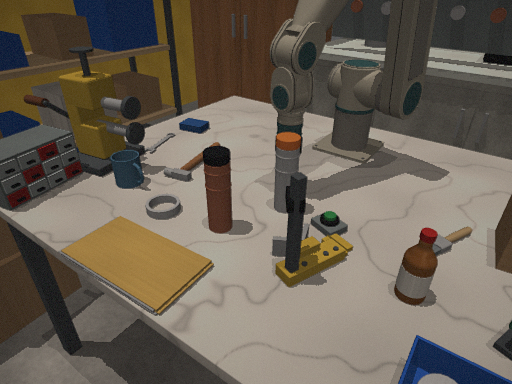

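```bash
cat > sl.py <<'E'
from h import *
import sys
def blob(c):
    hsv=cv2.cvtColor(c['color'],cv2.COLOR_RGB2HSV)
    m=((hsv[...,0]>=6)&(hsv[...,0]<=16)&(hsv[...,1]>170)&(hsv[...,2]>90)).astype(np.uint8)
    n,l,s,ce=cv2.connectedComponentsWithStats(m); return l,s,ce
def cap3(cs,cd):
    out=[]
    for c,box in ((cs,(270,330,100,230)),(cd,(200,330,90,200))):
        l,s,ce=blob(c); best=[(s[i][4],i) for i in range(1,len(s)) if box[0]<ce[i][0]<box[1] and box[2]<ce[i][1]<box[3]]
        a,i=max(best); out.append((c,ce[i]))
    return tri(out)
def off():
    return cap3(ld('scene0.png'),ld('side0.png'))[0][:2]-np.array([476.5,12.5])
def rel(p):
    d=np.array(p[:2])-seat[:2]; return np.array([d@[np.cos(th),np.sin(th)],d@[-np.sin(th),np.cos(th)]])
if __name__=='__main__':
    np.set_printoptions(precision=1,suppress=True)
    t=sys.argv[1]
    if len(sys.argv)>2: cap('scene',f'scene{t}.png'); cap('side',f'side{t}.png')
    X,e=cap3(ld(f'scene{t}.png'),ld(f'side{t}.png')); o=r.get_obs()
    p=X[:2]-off(); print('cap',X,e,'axis xy',p,'station',rel(p)); 
    v=p-o['tool_pos'][:2]; R=o['tool_rot']; print('in tool y,x',v@R[:2,1],v@R[:2,0],'yaw',np.degrees(np.arctan2(R[1,1],R[0,1])),o['clock'],o['tool_pos'],o['force'])
E
python3 sl.py 0; python3 sl.py 9
```

```text
cap [476.8  11.3 196.8] [array([ 0.2, -0.1]), array([0.1, 0.2])] axis xy [476.5  12.5] station [-146.5   98.5]
in tool y,x 88.55300979642622 -1.5258387885396856 yaw 29.587647706072502 10.3 [398.7 -29.9 -37.6] [-1.  -2.3 -1.2]
cap [489.8  19.2 196.5] [array([ 0.1, -0. ]), array([0.1, 0.1])] axis xy [489.6  20.3] station [-134.4   89.2]
in tool y,x 103.78037570483983 -1.151075710214739 yaw 29.587647706072502 10.3 [398.7 -29.9 -37.6] [-1.  -2.3 -1.2]
```

Request:
{"method": "move_arm", "body": {
  "plan": [
    [[0,3,0,0],[0,7,0,0],[0,12,0,0],[0,17,0,0],[0,22,0,0],[0,27,0,0],[0,32,0,0],[0,36,0,0]]
  ]
}}

```text
clock: 11.1
tool_pos: [430.6, -11.9, -37.6]
tool_rot: [[-0.494, 0.87, -0.001], [0.87, 0.494, -0.001], [-0.0, -0.001, -1.0]]
force: [-3.0, -0.9, 0.2]
grip_width: 1.005
```

```bash
python3 sl.py 10 c
```

```text
cap [522.6  38.  196.9] [array([-0.1,  0. ]), array([-0.1, -0.1])] axis xy [522.3  39.2] station [-104.9   65.7]
in tool y,x 104.3797730060861 -0.7148389561971852 yaw 29.620699109658165 11.2 [431.2 -11.8 -37.5] [-0.6  0.5  0.1]
```

Request:
{"method": "move_arm", "body": {
  "plan": [
    [[0,3,0,0],[0,8,0,0],[0,13,0,0],[0,18,0,0],[0,23,0,0],[0,28,0,0],[0,33,0,0],[0,38,0,0]]
  ]
}}

```text
clock: 12.0
tool_pos: [464.6, 7.2, -37.5]
tool_rot: [[-0.494, 0.869, 0.001], [0.869, 0.494, -0.0], [-0.001, 0.0, -1.0]]
force: [-2.7, -1.7, 0.5]
grip_width: 0.999
```

Request:
{"method": "move_arm", "body": {
  "plan": [
    [[0,5,0,0],[0,10,0,0],[0,15,0,0],[0,20,0,0],[0,25,0,0],[0,29,0,0],[0,32,0,0],[0,34,0,0]]
  ]
}}

```text
clock: 12.8
tool_pos: [494.4, 24.2, -37.5]
tool_rot: [[-0.494, 0.869, 0.001], [0.869, 0.494, -0.0], [-0.001, 0.0, -1.0]]
force: [-2.5, -2.6, 0.8]
grip_width: 1.001
```

```bash
python3 sl.py 11 c
```

```text
cap [585.3  74.3 196.6] [array([-0.,  0.]), array([-0., -0.])] axis xy [585.1  75.4] station [-48.   20.7]
in tool y,x 103.91713237853958 -0.20546070108838618 yaw 29.637713136797384 12.9 [494.6  24.2 -37.5] [-1.6  0.  -0.5]
```

View pics/side11.png

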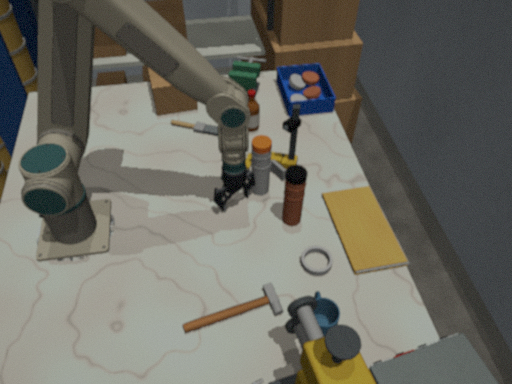

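Request:
{"method": "move_arm", "body": {
  "plan": [
    [[0,3,0,0],[0,7,0,0],[0,10,0,0],[0,10,0,0],[0,5,0,0],[0,-5,0,0],[0,-15,0,0],[0,-20,0,0]]
  ]
}}

```text
clock: 13.7
tool_pos: [475.5, 13.9, -37.6]
tool_rot: [[-0.494, 0.869, -0.0], [0.869, 0.494, 0.0], [0.0, 0.0, -1.0]]
force: [-0.4, 0.1, -0.3]
grip_width: 0.999
```

```bash
python3 sl.py 12 c
python3 - <<'E'
from h import *
from sl import *
X,e=cap3(ld('scene12.png'),ld('side12.png')); p=X[:2]-off(); d=seat[:2]-p; a=np.arctan2(d[1],d[0]); print(np.degrees(a),np.hypot(*d))
o=r.get_obs(); t=np.r_[p-118*np.array([np.cos(a),np.sin(a)]),-37.5]; print(t,tool(o['tool_pos'],o['tool_rot'],t,np.degrees(a)))
E
```

```text
cap [593.7  78.9 196.9] [array([ 0.2, -0.1]), array([0.1, 0.1])] axis xy [593.4  80. ] station [-40.7  14.6]
in tool y,x 134.86524507145788 -0.6146971391332247 yaw 29.58245258794819 13.8 [475.8  14.  -37.6] [ 0.3  0.4 -1.1]
48.63304259983048 43.261857952747015
[515.42539802  -8.52578669 -37.5       ] (array([-39.13022748,  23.32804819,  -0.11422015]), np.float64(-0.33249552015489164))
```

Request:
{"method": "move_arm", "body": {
  "plan": [
    [[-8,0,0,-0.06],[-18,0,0,-0.14],[-28,0,0,-0.22],[-36,5,0,-0.29],[-39,12,0,-0.332],[-39,19,0,-0.332],[-39,23,0,-0.332],[-39,23,0,-0.332]]
  ]
}}

```text
clock: 14.6
tool_pos: [515.7, -8.2, -37.5]
tool_rot: [[-0.75, 0.661, 0.001], [0.661, 0.75, 0.0], [-0.0, 0.001, -1.0]]
force: [0.0, 0.6, -0.2]
grip_width: 1.0
```

```bash
python3 sl.py 13 c
```

```text
cap [596.6  79.1 196.9] [array([-0.2,  0.1]), array([-0.1, -0.1])] axis xy [596.4  80.3] station [-39.4  12. ]
in tool y,x 120.41376321944036 -2.7222079081470585 yaw 48.61512441992353 14.7 [514.7  -8.3 -37.7] [-0.3 -0.3 -0.4]
```

Request:
{"method": "move_arm", "body": {
  "plan": [
    [[0,5,0,0],[0,9,0,0],[0,12,0,0],[0,15,0,0],[0,19,0,0],[0,24,0,0],[0,29,0,0],[0,34,0,0]]
  ]
}}

```text
clock: 15.5
tool_pos: [537.2, 17.4, -37.8]
tool_rot: [[-0.75, 0.661, -0.001], [0.661, 0.75, -0.0], [0.001, -0.001, -1.0]]
force: [-2.4, -3.1, 1.8]
grip_width: 0.999
```

Request:
{"method": "move_arm", "body": {
  "plan": [
    [[0,4,0,0],[0,8,0,0],[0,11,0,0],[0,13,0,0],[0,14,0,0],[0,15,0,0],[0,16,0,0],[0,17,0,0]]
  ]
}}

```text
clock: 16.3
tool_pos: [548.4, 30.1, -37.8]
tool_rot: [[-0.75, 0.661, -0.001], [0.661, 0.75, -0.0], [0.001, -0.001, -1.0]]
force: [-2.3, -3.4, 3.0]
grip_width: 0.998
```

```bash
python3 sl.py 14 c; python3 -c "
from h import *
cap('wrist','wrist14.png')"
```

```text
cap [624.  103.  200.5] [array([-1.2,  0.7]), array([-0.7, -0.7])] axis xy [623.8 104.2] station [-7.1 -4.7]
in tool y,x 105.24809329177455 -7.608443447648705 yaw 48.610471015945826 16.4 [548.5  30.2 -37.8] [-2.6 -2.4  1.8]
```

View pics/scene14.png

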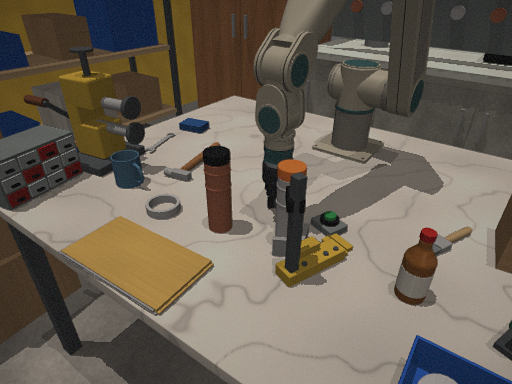

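View pics/wrist14.png

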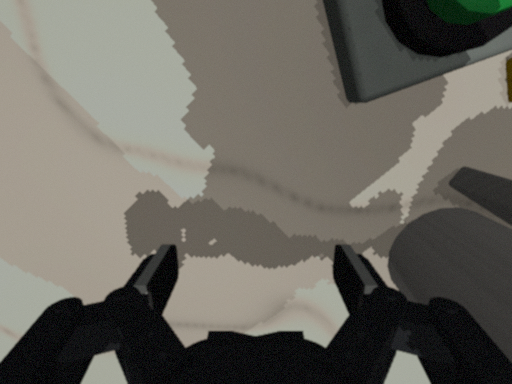

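Request:
{"method": "move_arm", "body": {
  "plan": [
    [[0,1,0,0],[0,2,0,0],[0,3,0,0],[0,4,0,0],[0,4.5,0,0],[0,5,0,0],[0,5.5,0,0],[0,5.5,0,0]]
  ]
}}

```text
clock: 17.25
tool_pos: [552.2, 34.4, -37.8]
tool_rot: [[-0.75, 0.661, -0.001], [0.661, 0.75, 0.0], [0.001, -0.0, -1.0]]
force: [-2.3, -2.9, 2.1]
grip_width: 0.999
```

```bash
python3 sl.py 15 c
python3 - <<'E'
from h import *
s=cv2.imread('pics/side15.png'); cv2.imwrite('pics/side15z.png',cv2.resize(s[100:220,200:330],None,fx=5,fy=5,interpolation=cv2.INTER_CUBIC))
s=cv2.imread('pics/scene15.png'); cv2.imwrite('pics/scene15z.png',cv2.resize(s[150:270,240:370],None,fx=5,fy=5,interpolation=cv2.INTER_CUBIC))
E
```

```text
cap [627.8 106.8 201. ] [array([-1.2,  0.7]), array([-0.7, -0.7])] axis xy [627.5 108. ] station [-2.2 -6.8]
in tool y,x 105.00238600531127 -7.955996441130322 yaw 48.61240489412291 17.35 [552.1  34.4 -37.9] [-2.6 -2.6  2.3]
```

View pics/side15z.png

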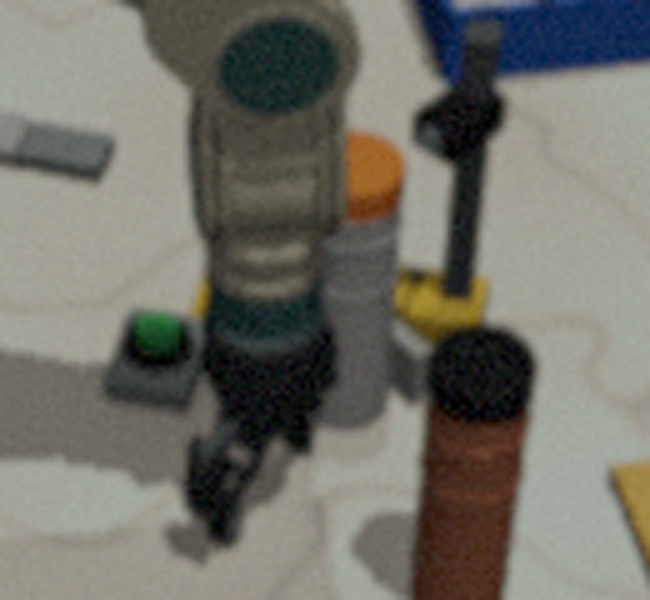

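View pics/scene15z.png

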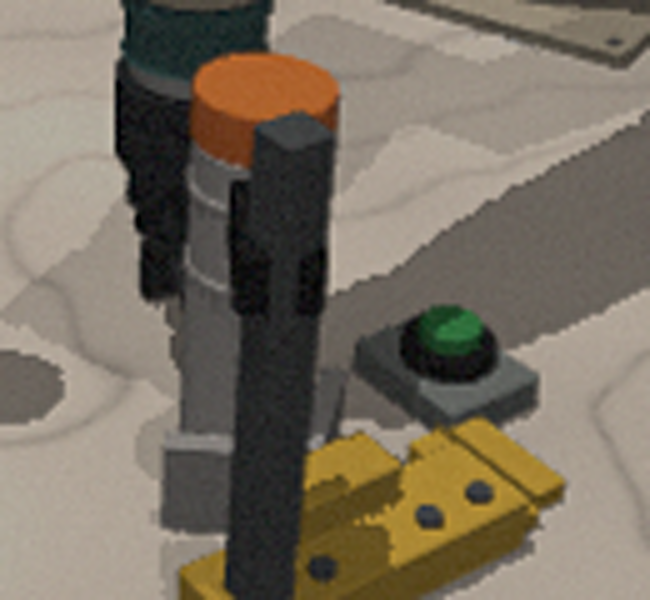

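```bash
cat > seatov.py <<'E'
from h import *
import sys
t=sys.argv[1]; dx=[float(v) for v in sys.argv[2:4]] if len(sys.argv)>3 else [0,0]
for n,(v0,v1,u0,u1) in {'side':(100,220,200,330),'scene':(150,270,240,370)}.items():
    c=ld(f'{n}{t}.png'); im=cv2.cvtColor(c['color'],cv2.COLOR_RGB2BGR)
    g=cv2.resize(im[v0:v1,u0:u1],None,fx=5,fy=5,interpolation=cv2.INTER_CUBIC)
    a=np.linspace(0,2*np.pi,60)
    for z,col in ((0,(255,0,0)),(185,(255,255,0)),(210,(255,0,255))):
        P=st(*dx)+np.stack([30*np.cos(a),30*np.sin(a),0*a+z],1)
        q=((proj(c,P)-[u0,v0]+.5)*5).astype(int); cv2.polylines(g,[q.reshape(-1,1,2).astype(np.int32)],True,col,1)
    cv2.imwrite(f'pics/{n}{t}o.png',g)
E
python3 seatov.py 15
```

```text
(no output)
```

View pics/side15o.png

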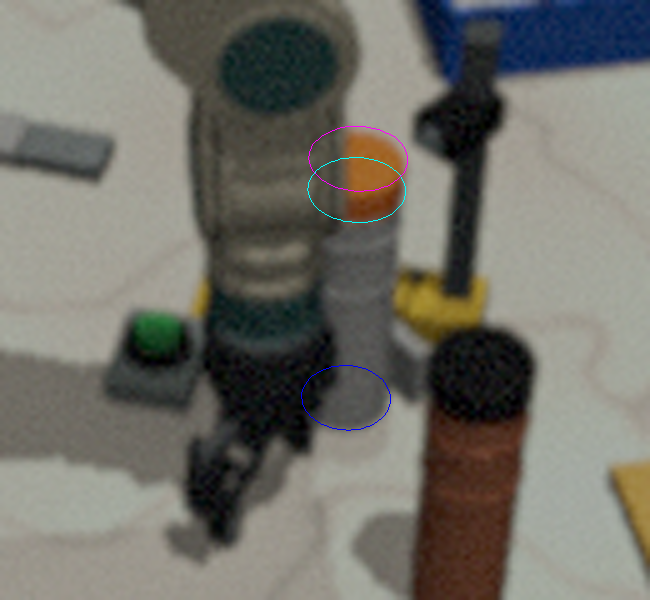

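View pics/scene15o.png

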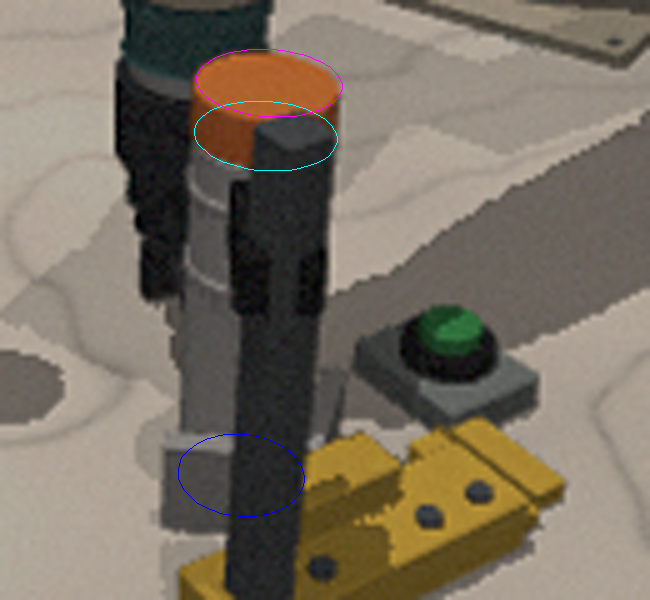

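Request:
{"method": "move_arm", "body": {
  "plan": [
    [[0,0.5,0,0],[0,1,0,0],[0,1.5,0,0],[0,2,0,0],[0,2.3,0,0],[0,2.6,0,0],[0,3,0,0],[0,3,0,0]]
  ]
}}

```text
clock: 18.15
tool_pos: [554.1, 35.0, -37.6]
tool_rot: [[-0.749, 0.662, -0.001], [0.662, 0.749, -0.003], [-0.001, -0.003, -1.0]]
force: [-3.4, -8.0, 5.2]
grip_width: 0.998
```

Request:
{"method": "move_arm", "body": {
  "plan": [
    [[0,0.5,0,0],[0,1,0,0],[0,1,0,0],[0,-1,0,0],[0,-6,0,0],[0,-15,0,0],[0,-30,0,0],[0,-45,0,0]]
  ]
}}

```text
clock: 18.95
tool_pos: [523.2, 0.6, -37.7]
tool_rot: [[-0.749, 0.662, -0.001], [0.662, 0.749, -0.003], [-0.001, -0.003, -1.0]]
force: [0.2, 0.0, 0.3]
grip_width: 1.001
```

```bash
python3 sl.py 16 c; python3 seatov.py 16
python3 - <<'E'
from h import *
o=r.get_obs(); 
print(tool(o['tool_pos'],o['tool_rot'],[501,160.5,250],49))
E
```

```text
cap [621.8 106.6 200. ] [array([ 0.4, -0.2]), array([0.2, 0.2])] axis xy [621.5 107.8] station [-4.5 -1.3]
in tool y,x 146.97112724789778 -3.349930547552172 yaw 48.401529184650364 19.05 [521.5   0.1 -38. ] [-1.3  0.1 -0.2]
(array([ 122.00697039,  104.99103586, -288.3775248 ]), np.float64(-0.010445286204946037))
```

View pics/side16o.png

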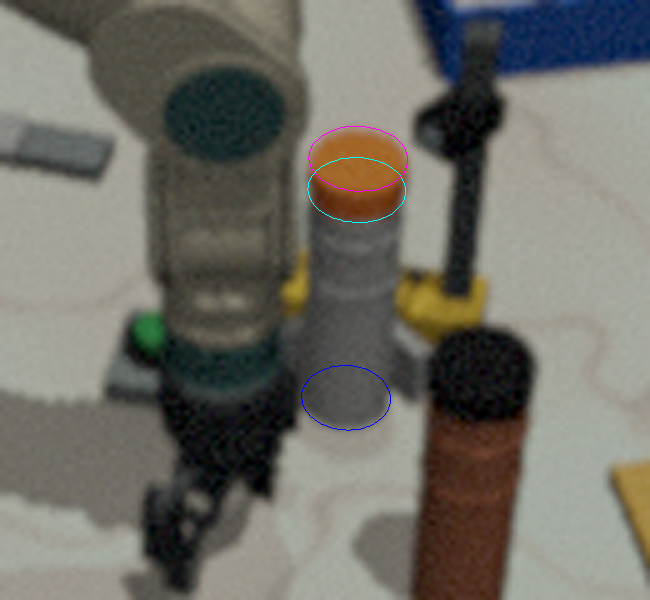

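View pics/scene16o.png

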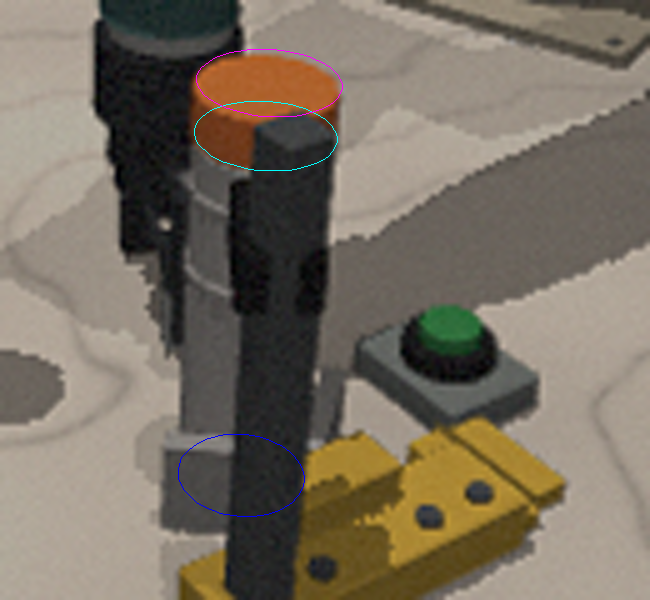

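Request:
{"method": "move_arm", "body": {
  "plan": [
    [[0,-4,-10,0],[0,-8,-30,0],[0,-10,-65,0],[0,-10,-105,0],[0,-10,-145,0],[0,-10,-185,0],[0,-10,-215,0],[0,-10,-230,0]]
  ]
}}

```text
clock: 19.85
tool_pos: [517.8, -6.9, 196.8]
tool_rot: [[-0.748, 0.664, 0.003], [0.664, 0.748, -0.004], [-0.005, -0.001, -1.0]]
force: [0.0, 0.0, 0.1]
grip_width: 1.001
```

Run:
```python
from h import *
o=r.get_obs(); print(o['tool_pos'],o['force'])
print(tool(o['tool_pos'],o['tool_rot'],[501,160.5,150],49))
```

```text
[517.78882959  -6.94100287 196.76524292] [0.01179635 0.02445686 0.05253892]
(array([123.9308249 , 114.11631176,  46.08644286]), np.float64(-0.010317139684018458))
```

Request:
{"method": "move_arm", "body": {
  "plan": [
    [[10,8,0,0],[30,28,0,0],[54,50,0,0],[78,72,0,0],[100,92,0,0],[116,107,0,0],[123,113,0,0],[124,114,0,0]]
  ],
  "gripper": 255
}}

```text
clock: 20.65
tool_pos: [499.7, 161.6, 195.4]
tool_rot: [[-0.749, 0.662, 0.002], [0.662, 0.749, -0.004], [-0.004, -0.002, -1.0]]
force: [0.0, -0.1, -0.5]
grip_width: 0.002
```

```bash
python3 ov.py 17; python3 seatov.py 17
```

```text
[499.7 161.6 195.4] [ 0.662  0.749 -0.002] 20.65 [ 0.  -0.1 -0.5] 0.0015451611548890367
scene 287 77
side 173 58
```

View pics/wrist17.png

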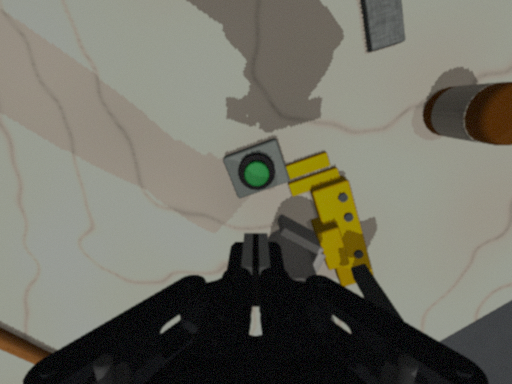

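View pics/side17o.png

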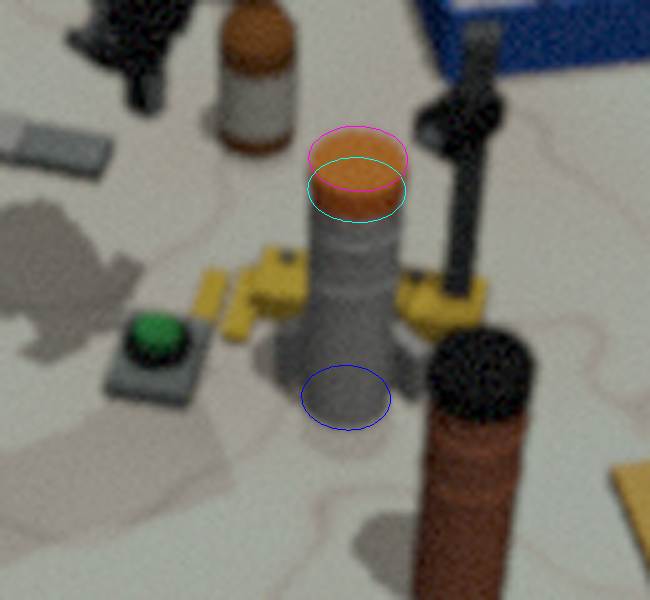

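View pics/scene17.png

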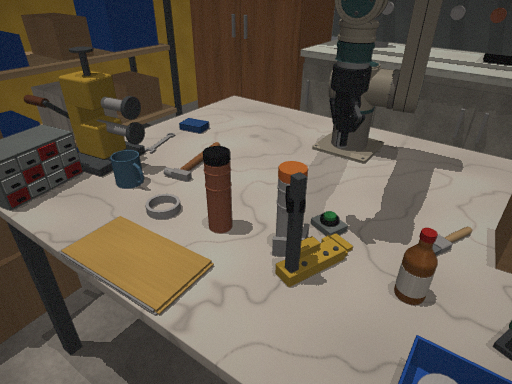

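```bash
python3 sl.py 17
python3 - <<'E'
from h import *
# cap extents, scene u edges & side u edges compared with model, for img0 (476.5,12.5) and img17 (seat)
from sl import blob
a=np.linspace(0,2*np.pi,200)
for t,P0 in (('0',[476.5,12.5]),('17',seat[:2])):
  for n in ('scene','side'):
    c=ld(f'{n}{t}.png'); l,s,ce=blob(c)
    P=np.concatenate([np.stack([P0[0]+30*np.cos(a),P0[1]+30*np.sin(a),0*a+z],1) for z in (185,210)]); q=proj(c,P)
    j=[i for i in range(1,len(s)) if s[i][4]>60 and abs(ce[i][0]-q[:,0].mean())<12 and abs(ce[i][1]-q[:,1].mean())<12]
    for i in j: print(t,n,'obs',s[i][:4]+[0,0,s[i][0],s[i][1]],'model',q.min(0).round(1),q.max(0).round(1))
o=r.get_obs(); print(tool(o['tool_pos'],o['tool_rot'],[501,160.5,70]))
E
```

```text
cap [622.  106.9 199.7] [array([ 0.3, -0.2]), array([0.2, 0.2])] axis xy [621.8 108. ] station [-4.2 -1.4]
in tool y,x 41.66041683652613 -125.14835206778753 yaw 48.377308721611556 20.8 [500.5 160.  195.8] [-0.   0.3  0.5]
0 scene obs [277 130 300 147] model [276.1 128.5] [300.6 147.2]
0 side obs [219 154 238 172] model [217.3 151.9] [238.5 172.7]
17 scene obs [279 161 307 183] model [278.4 159.4] [308.  183.7]
17 side obs [263 127 280 144] model [261.1 124.8] [281.1 144. ]
(array([  0.58557212,   0.82934553, 125.81394149]), None)
```

Request:
{"method": "move_arm", "body": {
  "plan": [
    [[0,1,20,0],[0,1,55,0],[0,1,90,0],[0,1,120,0],[0,1,140,0],[0,1,152,0],[0,1,160,0],[0,1,160,0]]
  ]
}}

```text
clock: 21.6
tool_pos: [501.4, 159.6, 35.3]
tool_rot: [[-0.747, 0.665, 0.002], [0.665, 0.747, -0.004], [-0.004, -0.002, -1.0]]
force: [-0.6, -0.9, 0.1]
grip_width: -0.004
```

```bash
python3 ov.py 18
```

```text
[501.4 159.6  35.3] [ 0.665  0.747 -0.002] 21.6 [-0.6 -0.9  0.1] -0.0041692696798975755
scene 277 139
side 175 97
```

View pics/scene18z.png

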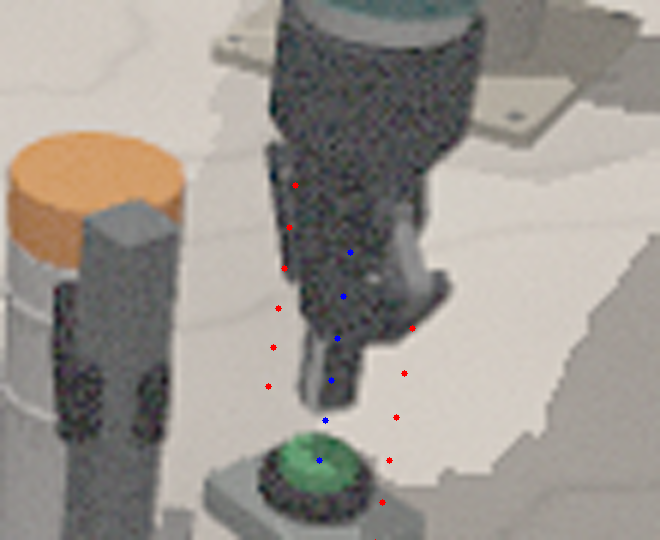

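View pics/side18z.png

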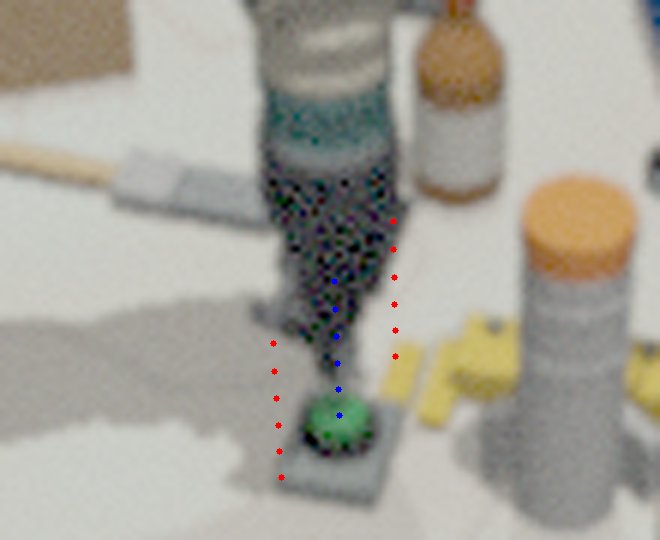

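View pics/wrist18.png

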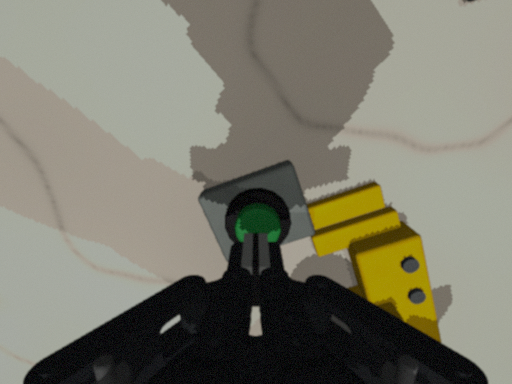

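Request:
{"method": "move_arm", "body": {
  "plan": [
    [[0,0,4,0],[0,0,9,0],[0,0,13,0],[0,0,16,0],[0,0,18,0],[0,0,20,0],[0,0,21,0],[0,0,22,0]]
  ]
}}

```text
clock: 22.55
tool_pos: [503.0, 160.2, 14.9]
tool_rot: [[-0.747, 0.664, 0.005], [0.664, 0.747, -0.004], [-0.006, 0.001, -1.0]]
force: [-0.6, 0.7, -0.7]
grip_width: -0.001
```

Request:
{"method": "move_arm", "body": {
  "plan": [
    [[0,0,1,0],[0,0,2,0],[0,0,3,0],[0,0,4,0],[0,0,5,0],[0,0,6,0],[0,0,7,0],[0,0,7,0]]
  ]
}}

```text
clock: 23.35
tool_pos: [503.2, 160.2, 8.0]
tool_rot: [[-0.747, 0.664, 0.005], [0.664, 0.747, -0.004], [-0.006, 0.001, -1.0]]
force: [-0.9, 0.3, 4.6]
grip_width: 0.003
```

Request:
{"method": "move_arm", "body": {
  "plan": [
    [[0,0,1,0],[0,0,1.5,0],[0,0,2,0],[0,0,2.5,0],[0,0,3,0],[0,0,3,0],[0,0,3,0],[0,0,3,0]]
  ]
}}

```text
clock: 24.15
tool_pos: [503.4, 160.2, 7.4]
tool_rot: [[-0.748, 0.664, 0.006], [0.664, 0.748, -0.004], [-0.007, 0.001, -1.0]]
force: [-5.7, -0.3, 20.7]
grip_width: -0.0
```

```bash
python3 ov.py 19
```

```text
[503.4 160.2   7.4] [0.664 0.748 0.001] 24.15 [-5.7 -0.3 20.7] -0.0003495777936841672
scene 276 150
side 176 103
```

View pics/scene19z.png

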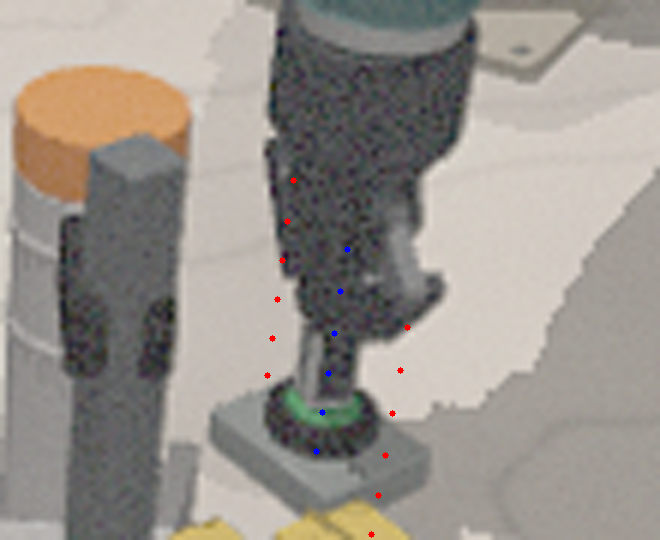

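Request:
{"method": "move_arm", "body": {
  "plan": [
    [[0,0,-3,0],[0,0,-10,0],[0,0,-25,0],[0,0,-50,0],[0,0,-85,0],[0,0,-120,0],[0,0,-145,0],[0,0,-155,0]]
  ]
}}

```text
clock: 25.1
tool_pos: [504.5, 161.2, 165.0]
tool_rot: [[-0.747, 0.664, 0.01], [0.664, 0.748, -0.003], [-0.01, 0.005, -1.0]]
force: [0.2, 0.7, -0.3]
grip_width: -0.002
```

```bash
python3 sl.py 20 c; python3 ov.py 21; python3 seatov.py 21
```

```text
cap [622.1 107.  199.8] [array([ 0.4, -0.2]), array([0.2, 0.2])] axis xy [621.9 108.2] station [-4.  -1.5]
in tool y,x 39.00719135735343 -123.41634998914849 yaw 48.37705925050546 25.2 [503.7 161.  163.5] [-0.4  0.4 -0. ]
[503.7 161.  163.5] [0.664 0.748 0.003] 25.2 [-0.4  0.4 -0. ] -0.0029217592540321576
scene 284 91
side 175 66
```

View pics/scene21.png

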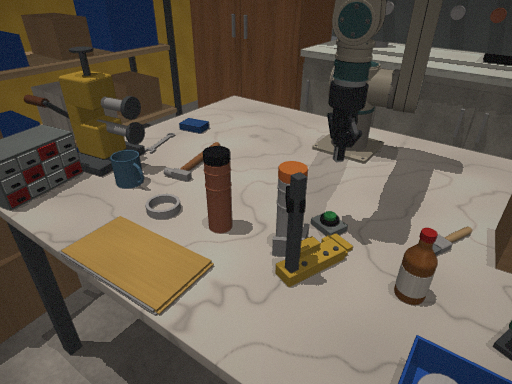

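View pics/side21o.png

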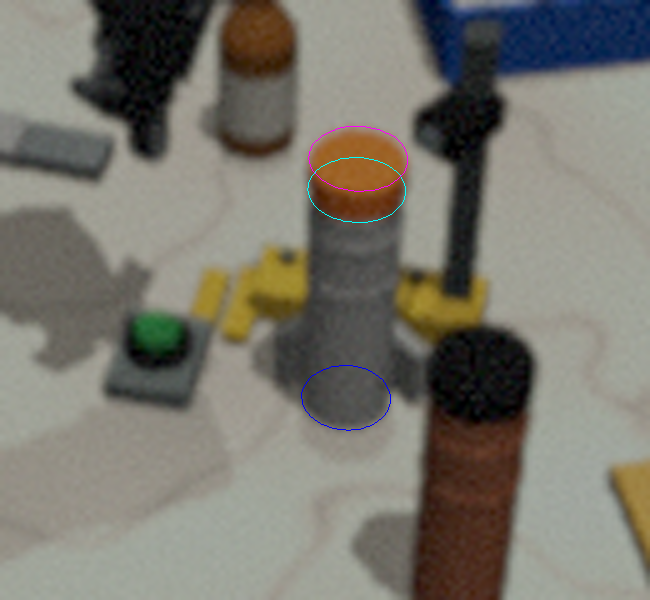

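View pics/wrist21.png

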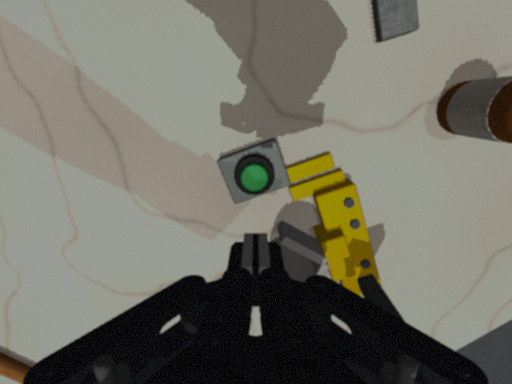

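Run:
```python
from h import *
a=np.linspace(0,2*np.pi,400)
# refine: NCC template of foot/cap via edge shift between model offsets: side body outline bottom + cap top
from scipy.optimize import minimize
def score(c,P0,f):
    g=cv2.GaussianBlur(cv2.cvtColor(c['color'],cv2.COLOR_RGB2HSV)[...,1].astype(np.float32),(0,0),1)
    gm=np.hypot(cv2.Sobel(g,5,1,0),cv2.Sobel(g,5,0,1))
    P=np.stack([P0[0]+30*np.cos(a),P0[1]+30*np.sin(a),0*a+204.5],1); q=proj(c,P).astype(np.float32)
    return cv2.remap(gm,q[:,0].reshape(1,-1),q[:,1].reshape(1,-1),1).mean()
for t,P0 in (('0',np.array([476.5,12.5])),('21',seat[:2])):
    cs,cd=ld(f'scene{t}.png'),ld(f'side{t}.png')
    best=max((score(cs,P0+[x,y],0)+score(cd,P0+[x,y],0),x,y) for x in np.arange(-8,8.1,.5) for y in np.arange(-8,8.1,.5)); print(t,best)
c0,c1=ld('scene0.png')['color'],ld('scene21.png')['color']
d=cv2.absdiff(c0,c1).max(2); 
for n,(u0,u1,v0,v1) in dict(copper=(200,236,145,235),mug=(105,145,148,190),collar=(142,185,190,220),bottle=(393,440,225,305),mallet=(160,200,150,182),brush=(430,475,225,255)).items(): print(n,(d[v0:v1,u0:u1]>60).sum())
```

```text
0 (np.float32(491.58286), np.float64(-2.0), np.float64(-2.5))
21 (np.float32(562.7561), np.float64(-2.0), np.float64(-3.0))
copper 0
mug 0
collar 0
bottle 164
mallet 0
brush 0
```

```bash
python3 - <<'E'
from h import *
for n,b in (('scene',(393,440,225,305)),('side',(240,262,85,135))):
    c0,c1=ld(n+'0.png')['color'],ld(n+'21.png')['color']; u0,u1,v0,v1=b
    t=c0[v0:v1,u0:u1]; m=cv2.matchTemplate(c1[v0-15:v1+15,u0-15:u1+15],t,cv2.TM_CCOEFF_NORMED); print(n,cv2.minMaxLoc(m)[1::2])
E
python3 -c "
from rig import r
r.hand_in()"
```

```text
scene (0.9271271824836731, (15, 15))
side (0.9532040357589722, (15, 15))
the job is handed in; nothing more can be done
```

I pushed the steel sleeve upright into the V stop with the outside of the open finger, in two straight pushes. I then backed off, pressed the green button to its stop with shut fingers, let it go, lifted clear and handed in at about 25 s. No verdict was reported.

**Sleeve home:** the push force stayed around 3–4 N while sliding. It rose to about 9 N, straight along the station's x axis, when the sleeve met both faces. The final pictures show it upright. Relative to the same measurement on the start pictures, it lies within about 1 mm of my measured seat.

**Checks that disagreed:** the cap's absolute position reads 3–4 mm short of the seat, against a limit of 5 mm. A similar bias shows in the start pictures, where the cap top measured 204.5 mm instead of 210. I took it as camera bias and relied on the force reading.

**Button:** it stopped moving at 20.7 N and looks up again afterwards.

**Other objects:** the copper sleeve, mug, collar, mallet and brush show no change in the scene view. The oil bottle had some changed pixels, but matching in two views showed it had not shifted.

**Tool height:** the fingertips sat about 29 mm higher than the reported TCP (shut). I therefore set the heights from pictures, shadows and contact force, and reported TCP heights reached about −38 mm without touching the bench. By my estimate the finger touched the sleeve at about 40 mm up, above the advised 30 mm, but the sleeve slid without visible tipping.

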